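Roll down the veneer slats of a display plinth

TASK

Take the hand roller by its handle from its dock and roll it along the slatted top of the white display plinth, keeping a steady firm push (about 15 N, never over 25 N), until all six slats are fully bedded; nothing but the roller may touch the plinth. Then set the roller back upright in its dock, fully seated, and leave the ornaments and the mug alone.

Things in the scene. Friction and masses are not known exactly. Their poses are not given: they have to be found in the camera images.
- plinth_top (a point): Middle of the slats' nominal finished top face, 38 mm above the table; x runs along the plinth (the way to roll), y along the slats. The cork backing is uneven: the true finished face lies up to 9 mm higher or lower than this point and slopes along x by up to 0.06 rad (5 mm more at the ends); neither is measured. Unbedded slats stand 2.4 mm proud of the finished face.
- plinth: Display plinth, fixed to the table: white frame 204 (x) x 128 (y) x 20 mm; on it six oak slats in two alternating wood tones, each 29.5 mm (x) x 108 mm (y) x 6 mm, at 31 mm pitch, slat_0 at the -x end. Origin under its middle, on the table; axes as plinth_top.
- roller_grip (a point): Hand press roller (0.3 to 0.5 kg): middle of its upright dark wooden handle, 24 mm thick along x, 56 mm along y, 46 mm tall. x is the rolling direction, y the axle. An aluminium plate 84 (x) x 84 (y) mm lies 23 to 31 mm below this point; below it two cheeks (82 mm over all in y) carry the drum. The same turned by half a turn about z.
- drum (a joint): Turn angle of the roller's black rubber drum (rad, 0 at the start, either sign). The drum, 44 mm diameter, 66 mm long along y, turns freely; its lowest line is 83 mm below roller_grip. Its axle gives upward on springs: about 6 N more per mm after the first 3 N, bottoming at 5.5 mm.
- dock_seat (a point): Where roller_grip is when the roller is docked, 93 mm above the table; roller x then lies along this x (either way). Dock, fixed: black foot 100 x 126 x 6 mm, two grey walls along y, 62 mm tall, 58 mm apart inside, and end walls 34 mm tall, 100 mm apart inside. The roller's plate rests across the tops of the two walls, the drum hanging between them.
- house: Blue ceramic house ornament, 32 x 39 x 68 mm, origin under its middle. Bystander.
- globe: Snow globe with a blue base, 64 mm diameter, 65 mm tall, origin under its middle. Bystander.
- mug: White mug with a handle, 78 x 116 x 101 mm, origin under its middle. Bystander.
- slat_0 (a joint): How far slat 0 (centred at x = -77.5 mm on the plinth) has been pressed down (m): 0 standing proud, 0.0024 fully bedded. It holds still under less than 10 N from above, sinks under more, and stays where it is left.
- slat_1 (a joint): How far slat 1 (centred at x = -46.5 mm on the plinth) has been pressed down (m): 0 standing proud, 0.0024 fully bedded. It holds still under less than 10 N from above, sinks under more, and stays where it is left.
- slat_2 (a joint): How far slat 2 (centred at x = -15.5 mm on the plinth) has been pressed down (m): 0 standing proud, 0.0024 fully bedded. It holds still under less than 10 N from above, sinks under more, and stays where it is left.
- slat_3 (a joint): How far slat 3 (centred at x = 15.5 mm on the plinth) has been pressed down (m): 0 standing proud, 0.0024 fully bedded. It holds still under less than 10 N from above, sinks under more, and stays where it is left.
- slat_4 (a joint): How far slat 4 (centred at x = 46.5 mm on the plinth) has been pressed down (m): 0 standing proud, 0.0024 fully bedded. It holds still under less than 10 N from above, sinks under more, and stays where it is left.
- slat_5 (a joint): How far slat 5 (centred at x = 77.5 mm on the plinth) has been pressed down (m): 0 standing proud, 0.0024 fully bedded. It holds still under less than 10 N from above, sinks under more, and stays where it is left.

How it is judged:
By the outcome, as a careful person would: the job done as asked, in the order asked, and still so for the second after the job is handed in, with the robot touching nothing.
It also fails if it takes over 72 s, if anything falls off the work surface, if the arm or the gripper's body presses on something with over 40 N, if the wrist force passes 120 N, or if a joint passes its speed limit or range.

ROBOT

A 6-joint arm with a two-finger parallel gripper is mounted at the origin on a cart in front of the work surface, level with it; the furniture and walls round the work are solid. World frame = base frame: x ahead of the robot, y to its left, z up, the work surface at z = 0. Lengths are in mm, angles in rad, forces in N, time in s.
With the tool pointing down it reaches from about 300 to 875 mm from the base axis. Payload 4.2 kg.
Tool frame: the origin (TCP) lies at the very end of the fingers, on their centre line; the grasp point (between the pads) lies 19 mm behind it; z points along the fingers, y is the line along which they close (so a half turn about z gives the same grasp; the last joint's range is limited). The gripper opens to 85 mm and grips with 20 to 120 N. Pads are 22 mm wide; open, the fingers measure 114 mm over their backs; the gripper's body (76 mm by 85 mm) begins 54 mm behind the grasp point. The pads swing forward as they close: fully open they stand 13 mm farther back than shut.
Start: joints at [-1.134, 0.32, 1.565, -0, 1.257, -0.02], TCP at [253.625, -516.058, 231.338] pointing down, gripper open.
Joint ranges: [-3.11, 3.11], [-0.84, 2.01], [0.21, 2.61], [-1.34, 4.49], [0.05, 2.63], [-2.56, 2.56]. Speed limits (rad/s): [2.57, 2.57, 3.14, 3.14, 3.14, 3.14].

INTERFACE

Orientations are given as a 3x3 rotation matrix whose columns are the frame's x, y, z axes.
In Python, from station import bot gives the robot as it stands.
- The arm moves only by the tool arm_command, never from a script. Its argument "commands" is a list of rows, each an object of numbers: "claw": the closure, from -1 (fully open) to 1 (shut); "dx", "dy", "dz": the shift along the world's x, y, z in units of 25 mm (1.0 is 25 mm); "turn": the turn about the world's z in units of 5 degrees (1.0 is 5 degrees). In form: [{"claw": .., "dx": .., "dy": .., "dz": .., "turn": ..}, ...]. A call has 1 to 12 rows; each row is the pose to reach, as a shift and turn from the pose commanded when the call began; what a row does not reach only later rows make up. A row lasts 1/8 s, in which the tool goes at most 62.5 mm and 10.7 degrees, less where a joint would pass 70% of its speed; a pose out of reach is approached as far as the arm can. A call with a gripper value outside its range is refused whole. The fingers move at their own pace and stop on an object; "force" is the grip in N (left out, the last holds). Time passes only in rows, so rows that repeat a pose let the fingers close. It gives the time, the measured TCP pose, the force, the opening and the grip force at its end, in the units of the state.
- bot.get_state(): the state, without advancing time (a new reading comes with each control period).
- bot.get_image(name): name is "scene" or "top"; returns the picture (384x512x3 uint8, blue, green, red); there is no depth.
- bot.camera_model(name): a dict with "fx", "fy", "cx", "cy" (pixels), "eye" and "rotation" of the camera in the world. Camera axes: x right, y up, looking along -z (the intrinsics and any distortion apply to the point x, -y, -z); pixel columns grow to the right and rows downward; lengths in mm; the calibration is good to about 2 mm. A picture is of the moment at which its call begins. camera_model takes no time and is no camera call.
- bot.job_done(): hands the job in; it is judged then, once.
The state is a dict: "clock": time; "joint_pos": joint angles; "joint_vel": joint speeds; "tau": joint torques, N m; "tcp_pos": TCP position; "ee_rot": TCP orientation; "force": force on the tool from outside, world axes, zero at the start; "wrist_torque": the same for the moment, N m; "grip_width": finger opening in mm; "grasp_force": force on a finger pad.
Only numpy, scipy, OpenCV 4.12 (cv2) and the standard library are available. Lean on these libraries where they do the work, as an engineer would, in place of code of your own. Each camera call takes 0.05 s, during which the arm holds its last target. There are 200 camera calls.

## Working session

There is one attempt and no reset: what is moved stays moved. The work goes in short steps, Python scripts to look and compute and a tool call to move; the robot and the scene stay as the last step left them, time stands still between calls to the robot, and variables do not carry over. Pictures are saved under pics/ and viewed, at most 10 in all, crops included, and the job is handed in when it is done.

Besides the shell and the picture viewer there is one more tool, called after "Emit:" as name(argument=value, ...), one argument or row to a line, values as JSON. arm_command: Moves the arm, as the interface text tells. Its arguments: {"type":"object","properties":{"commands":{"type":"array"},"force":{"type":"number"}},"required":["commands"]}

```bash
mkdir -p pics; python3 - <<'E'
from station import bot
import cv2
for n in("scene","top"):
    im=bot.get_image(n); cv2.imwrite(f"pics/{n}0.png",im); print(n,bot.camera_model(n))
s=bot.get_state();print(s)
E
```

```text
scene {'fx': 373.99026890299706, 'fy': 373.99026890299706, 'cx': 248.9876071572558, 'cy': 182.5216363290789, 'eye': array([ 62.0064904 , 771.52472244, 531.80325071]), 'rotation': array([[-0.89300613,  0.17964623, -0.41263457],
       [-0.45004011, -0.35240905,  0.82053139],
       [ 0.00198922,  0.91844167,  0.39555145]])}
top {'fx': 398.288692188611, 'fy': 398.288692188611, 'cx': 254.24999576420166, 'cy': 190.6269877224718, 'eye': array([ 396.57265173, -169.16466846, 1209.45265678]), 'rotation': array([[-0.02794237,  0.99258682, -0.11828201],
       [-0.9991421 , -0.03135133, -0.02705838],
       [-0.03056609,  0.11742446,  0.99261131]])}
{'clock': 0.1, 'joint_pos': array([-1.13401162e+00,  3.20234194e-01,  1.56556143e+00,  4.18907100e-05,
        1.25740803e+00, -2.00155175e-02]), 'joint_vel': array([ 0.00010988,  0.00069986, -0.00234452,  0.00172864, -0.00091942,
       -0.0002653 ]), 'tau': array([ 2.91173128e-04, -4.16409552e+01, -2.34706146e+01,  4.06311358e-05,
        4.89303813e-03,  1.23579628e-05]), 'tcp_pos': array([ 253.44212652, -515.65213992,  230.56105662]), 'ee_rot': array([[ 8.97474177e-01,  4.41066532e-01, -6.45387890e-04],
       [ 4.41066999e-01, -8.97472965e-01,  1.47660838e-03],
       [ 7.20643528e-05, -1.60987719e-03, -9.99998702e-01]]), 'force': array([-0.2786025 ,  0.44413917,  0.38156643]), 'wrist_torque': array([ 0.06343157, -0.01035835, -0.01270213]), 'grasp_force': 0.0, 'grip_width': 85.46536423659289}
```

View pics/scene0.png

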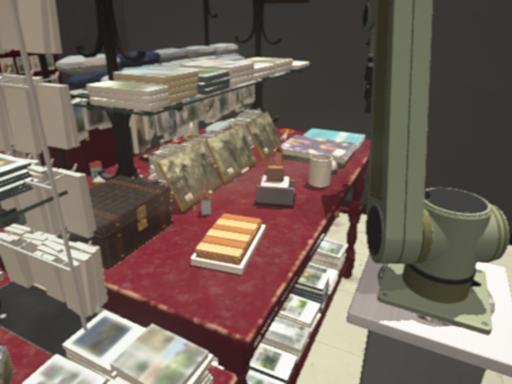

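View pics/top0.png

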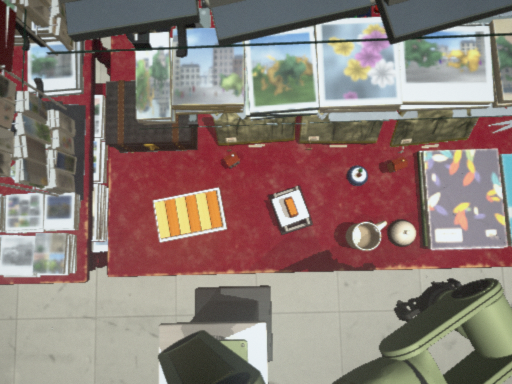

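The top view shows the plinth at about (190,214), the docked roller at (291,209) with its handle at (291,207), the mug at (365,235), and small objects at (232,160) and (357,176). Next I'll measure the plinth, plate and handle.

```bash
cat > h.py <<'E'
import numpy as np,cv2
from station import bot
def ray(n,px):
    c=bot.camera_model(n);px=np.atleast_2d(px).astype(float)
    d=np.c_[(px[:,0]-c['cx'])/c['fx'],-(px[:,1]-c['cy'])/c['fy'],-np.ones(len(px))]@np.array(c['rotation']).T
    return np.array(c['eye']),d
def onz(n,px,z):
    e,d=ray(n,px);return e+d*((z-e[2])/d[:,2])[:,None]
def rect(mask,off,n,z):
    m=cv2.morphologyEx(mask.astype(np.uint8),cv2.MORPH_CLOSE,np.ones((3,3)))
    cs,_=cv2.findContours(m,cv2.RETR_EXTERNAL,cv2.CHAIN_APPROX_NONE)
    c=max(cs,key=cv2.contourArea).reshape(-1,2)+np.array(off)
    w=onz(n,c,z)
    r=cv2.minAreaRect(w[:,:2].astype(np.float32))
    return r,c.min(0),c.max(0)
E
python3 - <<'E'
from h import *
im=cv2.imread('pics/top0.png');hsv=cv2.cvtColor(im,cv2.COLOR_BGR2HSV).astype(int)
def sub(x0,y0,x1,y1):return hsv[y0:y1,x0:x1]
a=sub(145,180,235,250);H,S,V=a[...,0],a[...,1],a[...,2]
print('slats',rect((H>8)&(H<35)&(S>70)&(V>140),(145,180),'top',38))
print('frame',rect(((H>8)&(H<35)&(V>140))|((V>150)&(S<90)),(145,180),'top',20))
a=sub(262,180,320,238);H,S,V=a[...,0],a[...,1],a[...,2]
hm=(H>4)&(H<25)&(S>110)&(V>90)
print('handle',rect(hm,(262,180),'top',116))
print('plate',rect(hm|((V>150)&(S<90)),(262,180),'top',70))
crop=np.hstack([cv2.resize(im[170:250,140:240],None,fx=4,fy=4,interpolation=2),cv2.resize(im[170:250,255:355],None,fx=4,fy=4,interpolation=2)])
cv2.imwrite('pics/crop1.png',crop)
E
```

```text
slats (((472.7548522949219, 61.85935974121094), (110.04786682128906, 191.41896057128906), 9.303434371948242), array([154, 191]), array([222, 237]))
frame (((473.1681823730469, 60.94233703613281), (131.3499755859375, 207.1217803955078), 9.612776756286621), array([153, 187]), array([226, 242]))
handle (((479.1619567871094, -237.88819885253906), (50.62137222290039, 21.56916046142578), 18.382278442382812), array([285, 198]), array([297, 216]))
plate (((477.9587097167969, -239.7198944091797), (115.35393524169922, 85.17986297607422), 18.553089141845703), array([272, 186]), array([309, 230]))
```

View pics/crop1.png

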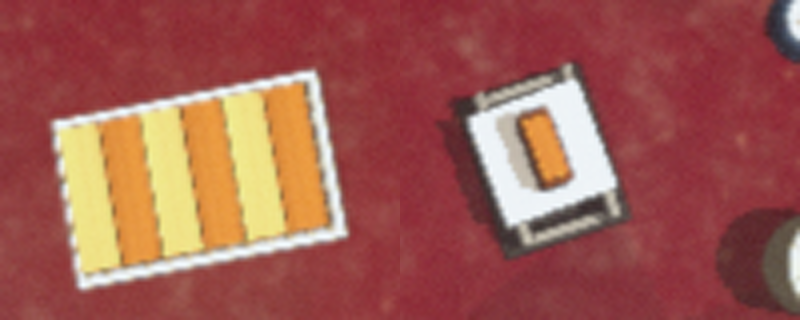

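The plinth fits its given size, with its centre at (473,61) and its roll axis at 99.5°. The handle is at (479,-238) with its long axis at 18.4°. In the crop the six slats are clear and the plate lies square across the dock. I'll hover above the handle.

Emit:
arm_command(
  commands=[
    {"claw": -1, "dx": 1.5, "dy": 1.85, "dz": 0, "turn": -0.3},
    {"claw": -1, "dx": 3, "dy": 3.7, "dz": 0, "turn": -0.6},
    {"claw": -1, "dx": 4.5, "dy": 5.55, "dz": 0, "turn": -0.9},
    {"claw": -1, "dx": 6, "dy": 7.4, "dz": 0, "turn": -1.2},
    {"claw": -1, "dx": 7.5, "dy": 9.25, "dz": -0.5, "turn": -1.55},
    {"claw": -1, "dx": 8.5, "dy": 10.5, "dz": -1.5, "turn": -1.55},
    {"claw": -1, "dx": 9.02, "dy": 11.1, "dz": -2.5, "turn": -1.55},
    {"claw": -1, "dx": 9.02, "dy": 11.1, "dz": -3.25, "turn": -1.55},
    {"claw": -1, "dx": 9.02, "dy": 11.1, "dz": -3.25, "turn": -1.55},
    {"claw": -1, "dx": 9.02, "dy": 11.1, "dz": -3.25, "turn": -1.55},
  ],
  force=60,
)

```text
clock: 1.35
tcp_pos: [479.4, -238.9, 150.7]
ee_rot: [[0.949, 0.316, 0.001], [0.316, -0.949, -0.001], [0.001, 0.001, -1.0]]
force: [0.6, 1.1, 0.1]
grip_width: 85.6
grasp_force: 0.0
```

```bash
python3 - <<'E'
from h import *
s=bot.get_state();print(s['clock'],s['tcp_pos'],s['ee_rot'],s['force'])
im=cv2.imread('pics/scene0.png');hsv=cv2.cvtColor(im,cv2.COLOR_BGR2HSV).astype(int)
# handle centroid in scene pic -> closest point with top ray
a=hsv[160:185,260:295];H,S,V=a[...,0],a[...,1],a[...,2]
m=(((H<20))&(S>90)&(V<200)&(V>40)).astype(np.uint8)
print(cv2.boundingRect(m),m.sum())
a=bot.get_image('scene');cv2.imwrite('pics/s1.png',np.hstack([cv2.resize(im[140:220,235:335],None,fx=4,fy=4),cv2.resize(a[140:220,235:335],None,fx=4,fy=4)]))
E
```

```text
1.35 [ 479.35486037 -238.93891256  150.67884146] [[ 9.48868790e-01  3.15669692e-01  8.15213865e-04]
 [ 3.15670163e-01 -9.48868835e-01 -5.31171404e-04]
 [ 6.05856317e-04  7.61350661e-04 -9.99999527e-01]] [0.59771237 1.12072325 0.14703164]
(0, 0, 35, 21) 581
```

View pics/s1.png

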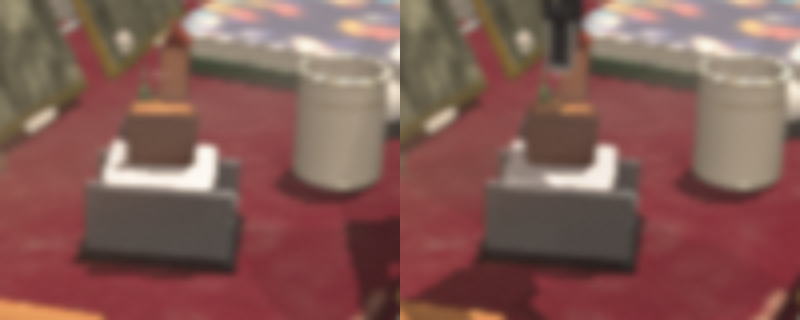

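The handle is centred under the gripper, its front face at crop (562,135), and nothing is in the way. I'll go down and grip.

Emit:
arm_command(
  commands=[
    {"claw": -1, "dz": -0.8},
    {"claw": -1, "dz": -1.6},
    {"claw": -1, "dz": -2.4},
    {"claw": -1, "dz": -2.8},
    {"claw": -1, "dz": -2.92},
    {"claw": -1, "dz": -2.92},
    {"claw": -0.5, "dz": -2.92},
    {"claw": 0, "dz": -2.92},
    {"claw": 0.5, "dz": -2.92},
    {"claw": 1, "dz": -2.92},
    {"claw": 1, "dz": -2.92},
    {"claw": 1, "dz": -2.92},
  ],
  force=60,
)

```text
validation failed for argument at $.co...
```

Emit:
arm_command(
  commands=[
    {"claw": -1, "dx": 0, "dy": 0, "dz": -0.8, "turn": 0},
    {"claw": -1, "dx": 0, "dy": 0, "dz": -1.6, "turn": 0},
    {"claw": -1, "dx": 0, "dy": 0, "dz": -2.4, "turn": 0},
    {"claw": -1, "dx": 0, "dy": 0, "dz": -2.8, "turn": 0},
    {"claw": -1, "dx": 0, "dy": 0, "dz": -2.92, "turn": 0},
    {"claw": -1, "dx": 0, "dy": 0, "dz": -2.92, "turn": 0},
    {"claw": -0.5, "dx": 0, "dy": 0, "dz": -2.92, "turn": 0},
    {"claw": 0, "dx": 0, "dy": 0, "dz": -2.92, "turn": 0},
    {"claw": 0.5, "dx": 0, "dy": 0, "dz": -2.92, "turn": 0},
    {"claw": 1, "dx": 0, "dy": 0, "dz": -2.92, "turn": 0},
    {"claw": 1, "dx": 0, "dy": 0, "dz": -2.92, "turn": 0},
    {"claw": 1, "dx": 0, "dy": 0, "dz": -2.92, "turn": 0},
  ],
  force=60,
)

```text
clock: 2.9
tcp_pos: [479.4, -238.9, 77.5]
ee_rot: [[0.949, 0.316, 0.001], [0.316, -0.949, -0.001], [0.0, 0.001, -1.0]]
force: [-0.1, -0.6, 4.3]
grip_width: 23.2
grasp_force: 59.7
```

Emit:
arm_command(
  commands=[
    {"claw": 1, "dx": 0, "dy": 0, "dz": 0.2, "turn": 0},
    {"claw": 1, "dx": 0, "dy": 0, "dz": 0.6, "turn": 0},
    {"claw": 1, "dx": 0, "dy": 0, "dz": 1.2, "turn": 0},
    {"claw": 1, "dx": 0, "dy": 0, "dz": 1.8, "turn": 0},
    {"claw": 1, "dx": 0, "dy": 0, "dz": 2.4, "turn": 0},
    {"claw": 1, "dx": 0, "dy": 0, "dz": 3.0, "turn": 0},
    {"claw": 1, "dx": 0, "dy": 0, "dz": 3.4, "turn": 0},
    {"claw": 1, "dx": 0, "dy": 0, "dz": 3.6, "turn": 0},
    {"claw": 1, "dx": 0, "dy": 0, "dz": 3.6, "turn": 0},
    {"claw": 1, "dx": 0, "dy": 0, "dz": 3.6, "turn": 0},
  ],
  force=80,
)

```text
clock: 4.15
tcp_pos: [478.8, -238.3, 166.5]
ee_rot: [[0.949, 0.316, -0.001], [0.316, -0.949, 0.001], [-0.001, -0.001, -1.0]]
force: [0.3, -0.5, -5.1]
grip_width: 23.3
grasp_force: 78.5
```

```bash
python3 - <<'E'
from h import *
s=bot.get_state();print(s['clock'],s['tcp_pos'],s['force'],s['wrist_torque'],s['grip_width'])
a=bot.get_image('scene');b=bot.get_image('top');cv2.imwrite('pics/s2.png',np.hstack([cv2.resize(a[90:210,200:320],None,fx=3,fy=3),cv2.resize(b[150:270,200:320],None,fx=3,fy=3)]))
E
```

```text
4.15 [ 478.75247092 -238.34542089  166.48426266] [ 0.29837894 -0.5229584  -5.11271561] [0.0678454  0.04605279 0.0273484 ] 23.25382023241433
```

View pics/s2.png

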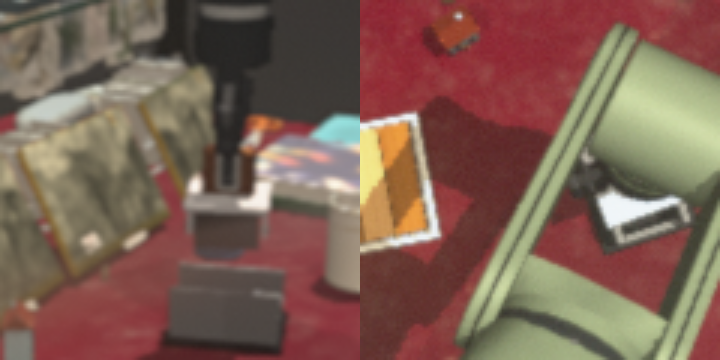

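The roller is out of the dock and upright in the gripper (scene crop at (230,200)), with about −5 N as the load reading. Next I move above the plinth's near end slat.

Emit:
arm_command(
  commands=[
    {"claw": 1, "dx": 0.03, "dy": 1, "dz": 0, "turn": -0.2},
    {"claw": 1, "dx": 0.07, "dy": 2.3, "dz": 0, "turn": -0.5},
    {"claw": 1, "dx": 0.12, "dy": 3.8, "dz": 0, "turn": -0.8},
    {"claw": 1, "dx": 0.16, "dy": 5.3, "dz": 0, "turn": -1.1},
    {"claw": 1, "dx": 0.2, "dy": 6.8, "dz": 0, "turn": -1.4},
    {"claw": 1, "dx": 0.24, "dy": 8.1, "dz": 0, "turn": -1.7},
    {"claw": 1, "dx": 0.27, "dy": 8.94, "dz": -0.4, "turn": -1.78},
    {"claw": 1, "dx": 0.27, "dy": 8.94, "dz": -0.9, "turn": -1.78},
    {"claw": 1, "dx": 0.27, "dy": 8.94, "dz": -1.4, "turn": -1.78},
    {"claw": 1, "dx": 0.27, "dy": 8.94, "dz": -1.6, "turn": -1.78},
    {"claw": 1, "dx": 0.27, "dy": 8.94, "dz": -1.6, "turn": -1.78},
    {"claw": 1, "dx": 0.27, "dy": 8.94, "dz": -1.6, "turn": -1.78},
  ],
  force=80,
)

```text
clock: 5.75
tcp_pos: [486.3, -15.5, 127.4]
ee_rot: [[0.986, 0.165, 0.001], [0.165, -0.986, -0.0], [0.001, 0.0, -1.0]]
force: [-0.1, 0.2, -3.8]
grip_width: 23.2
grasp_force: 79.4
```

```bash
python3 - <<'E'
from h import *
s=bot.get_state();print(s['clock'],s['tcp_pos'],s['force'],s['wrist_torque'],s['grip_width'])
a=bot.get_image('scene');b=bot.get_image('top');cv2.imwrite('pics/s3.png',np.hstack([cv2.resize(a[150:290,160:300],None,fx=3,fy=3),cv2.resize(b[150:270,130:250],None,fx=3,fy=3.5)]))
E
```

```text
5.75 [486.2535935  -15.46937986 127.40155684] [-0.1496207   0.21105985 -3.84759509] [-0.04174888 -0.01761367  0.03118378] 23.202723254409367
```

View pics/s3.png

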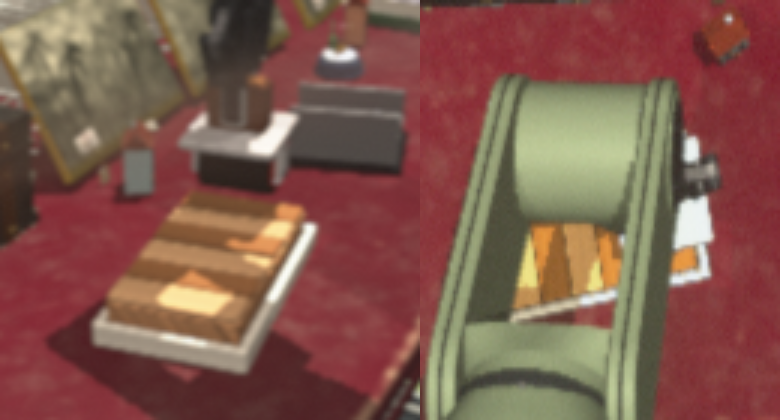

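The roller hovers over the dock-side slat, clear of everything (scene crop: drum at (235,165), slats from (210,200)). I'll feel for contact in small steps.

Emit:
arm_command(
  commands=[
    {"claw": 1, "dx": 0, "dy": 0, "dz": -0.1, "turn": 0},
    {"claw": 1, "dx": 0, "dy": 0, "dz": -0.2, "turn": 0},
    {"claw": 1, "dx": 0, "dy": 0, "dz": -0.28, "turn": 0},
    {"claw": 1, "dx": 0, "dy": 0, "dz": -0.28, "turn": 0},
    {"claw": 1, "dx": 0, "dy": 0, "dz": -0.28, "turn": 0},
  ],
)

```text
clock: 6.48
tcp_pos: [486.0, -15.1, 120.1]
ee_rot: [[0.986, 0.165, 0.0], [0.165, -0.986, -0.0], [0.0, 0.0, -1.0]]
force: [-1.3, -0.4, -5.2]
grip_width: 23.1
grasp_force: 79.4
```

Emit:
arm_command(
  commands=[
    {"claw": 1, "dx": 0, "dy": 0, "dz": -0.06, "turn": 0},
    {"claw": 1, "dx": 0, "dy": 0, "dz": -0.1, "turn": 0},
    {"claw": 1, "dx": 0, "dy": 0, "dz": -0.1, "turn": 0},
    {"claw": 1, "dx": 0, "dy": 0, "dz": -0.1, "turn": 0},
  ],
)

```text
clock: 6.98
tcp_pos: [485.9, -15.1, 117.6]
ee_rot: [[0.986, 0.165, 0.0], [0.165, -0.986, -0.0], [0.0, 0.0, -1.0]]
force: [-0.3, 0.0, -4.3]
grip_width: 23.2
grasp_force: 79.4
```

Emit:
arm_command(
  commands=[
    {"claw": 1, "dx": 0, "dy": 0, "dz": -0.06, "turn": 0},
    {"claw": 1, "dx": 0, "dy": 0, "dz": -0.1, "turn": 0},
    {"claw": 1, "dx": 0, "dy": 0, "dz": -0.1, "turn": 0},
    {"claw": 1, "dx": 0, "dy": 0, "dz": -0.1, "turn": 0},
  ],
)

```text
clock: 7.48
tcp_pos: [485.9, -15.1, 115.1]
ee_rot: [[0.986, 0.165, 0.0], [0.165, -0.986, -0.0], [0.0, 0.0, -1.0]]
force: [0.7, -0.2, -4.0]
grip_width: 23.1
grasp_force: 79.4
```

Emit:
arm_command(
  commands=[
    {"claw": 1, "dx": 0, "dy": 0, "dz": -0.06, "turn": 0},
    {"claw": 1, "dx": 0, "dy": 0, "dz": -0.1, "turn": 0},
    {"claw": 1, "dx": 0, "dy": 0, "dz": -0.1, "turn": 0},
    {"claw": 1, "dx": 0, "dy": 0, "dz": -0.1, "turn": 0},
  ],
)

```text
clock: 7.98
tcp_pos: [485.9, -15.1, 112.6]
ee_rot: [[0.986, 0.165, 0.0], [0.165, -0.986, -0.0], [0.0, 0.0, -1.0]]
force: [0.2, 0.3, -4.9]
grip_width: 23.2
grasp_force: 79.4
```

Emit:
arm_command(
  commands=[
    {"claw": 1, "dx": 0, "dy": 0, "dz": -0.06, "turn": 0},
    {"claw": 1, "dx": 0, "dy": 0, "dz": -0.1, "turn": 0},
    {"claw": 1, "dx": 0, "dy": 0, "dz": -0.1, "turn": 0},
    {"claw": 1, "dx": 0, "dy": 0, "dz": -0.1, "turn": 0},
  ],
)

```text
clock: 8.48
tcp_pos: [485.9, -15.1, 110.1]
ee_rot: [[0.986, 0.165, -0.0], [0.165, -0.986, -0.0], [-0.0, 0.0, -1.0]]
force: [0.3, 0.3, -4.4]
grip_width: 23.1
grasp_force: 79.4
```

Emit:
arm_command(
  commands=[
    {"claw": 1, "dx": 0, "dy": 0, "dz": -0.06, "turn": 0},
    {"claw": 1, "dx": 0, "dy": 0, "dz": -0.1, "turn": 0},
    {"claw": 1, "dx": 0, "dy": 0, "dz": -0.1, "turn": 0},
    {"claw": 1, "dx": 0, "dy": 0, "dz": -0.1, "turn": 0},
  ],
)

```text
clock: 8.98
tcp_pos: [486.5, -15.1, 108.3]
ee_rot: [[0.986, 0.165, 0.002], [0.165, -0.986, -0.0], [0.002, 0.001, -1.0]]
force: [-1.0, -0.9, 5.2]
grip_width: 23.2
grasp_force: 80.4
```

Contact: about 9.5 N at TCP 108.3. I'll press further so this slat sinks.

Emit:
arm_command(
  commands=[
    {"claw": 1, "dx": 0, "dy": 0, "dz": -0.02, "turn": 0},
    {"claw": 1, "dx": 0, "dy": 0, "dz": -0.04, "turn": 0},
    {"claw": 1, "dx": 0, "dy": 0, "dz": -0.04, "turn": 0},
    {"claw": 1, "dx": 0, "dy": 0, "dz": -0.04, "turn": 0},
  ],
)

```text
clock: 9.48
tcp_pos: [486.6, -15.2, 107.6]
ee_rot: [[0.986, 0.166, 0.002], [0.166, -0.986, -0.0], [0.002, 0.001, -1.0]]
force: [-1.5, -0.1, 7.7]
grip_width: 23.2
grasp_force: 80.8
```

Emit:
arm_command(
  commands=[
    {"claw": 1, "dx": 0, "dy": 0, "dz": -0.02, "turn": 0},
    {"claw": 1, "dx": 0, "dy": 0, "dz": -0.04, "turn": 0},
    {"claw": 1, "dx": 0, "dy": 0, "dz": -0.04, "turn": 0},
    {"claw": 1, "dx": 0, "dy": 0, "dz": -0.04, "turn": 0},
  ],
)

```text
clock: 9.98
tcp_pos: [486.7, -15.2, 107.0]
ee_rot: [[0.986, 0.166, 0.002], [0.166, -0.986, -0.001], [0.002, 0.001, -1.0]]
force: [-1.5, 0.3, 10.2]
grip_width: 23.3
grasp_force: 81.2
```

Emit:
arm_command(
  commands=[
    {"claw": 1, "dx": 0, "dy": 0, "dz": -0.01, "turn": 0},
    {"claw": 1, "dx": 0, "dy": 0, "dz": -0.02, "turn": 0},
    {"claw": 1, "dx": 0, "dy": 0, "dz": -0.02, "turn": 0},
    {"claw": 1, "dx": 0, "dy": 0, "dz": -0.02, "turn": 0},
    {"claw": 1, "dx": 0, "dy": 0, "dz": -0.02, "turn": 0},
    {"claw": 1, "dx": 0, "dy": 0, "dz": -0.02, "turn": 0},
    {"claw": 1, "dx": 0, "dy": 0, "dz": -0.02, "turn": 0},
    {"claw": 1, "dx": 0, "dy": 0, "dz": -0.02, "turn": 0},
  ],
)

```text
clock: 10.98
tcp_pos: [486.8, -15.3, 106.7]
ee_rot: [[0.986, 0.166, 0.003], [0.166, -0.986, -0.001], [0.003, 0.001, -1.0]]
force: [-2.0, 0.2, 11.6]
grip_width: 23.2
grasp_force: 81.3
```

Emit:
arm_command(
  commands=[
    {"claw": 1, "dx": 0, "dy": 0, "dz": 0, "turn": 0},
    {"claw": 1, "dx": 0, "dy": 0, "dz": 0, "turn": 0},
    {"claw": 1, "dx": 0, "dy": 0, "dz": 0, "turn": 0},
    {"claw": 1, "dx": 0, "dy": 0, "dz": 0, "turn": 0},
    {"claw": 1, "dx": 0, "dy": 0, "dz": 0, "turn": 0},
    {"claw": 1, "dx": 0, "dy": 0, "dz": 0, "turn": 0},
  ],
)

```text
clock: 11.72
tcp_pos: [486.8, -15.3, 106.7]
ee_rot: [[0.986, 0.166, 0.003], [0.166, -0.986, -0.001], [0.003, 0.001, -1.0]]
force: [-1.7, -0.2, 12.0]
grip_width: 23.3
grasp_force: 81.3
```

```bash
python3 - <<'E'
from h import *
s=bot.get_state();print(s['clock'],s['tcp_pos'],s['force'],s['wrist_torque'],s['grip_width'])
a=bot.get_image('scene');cv2.imwrite('pics/s4.png',cv2.resize(a[170:290,170:300],None,fx=5,fy=5,interpolation=2))
E
```

```text
11.725 [486.76339005 -15.26386204 106.68258117] [-1.73790152 -0.24668096 12.02955946] [-0.12366179  0.49989642  0.07701024] 23.271749776093813
```

View pics/s4.png

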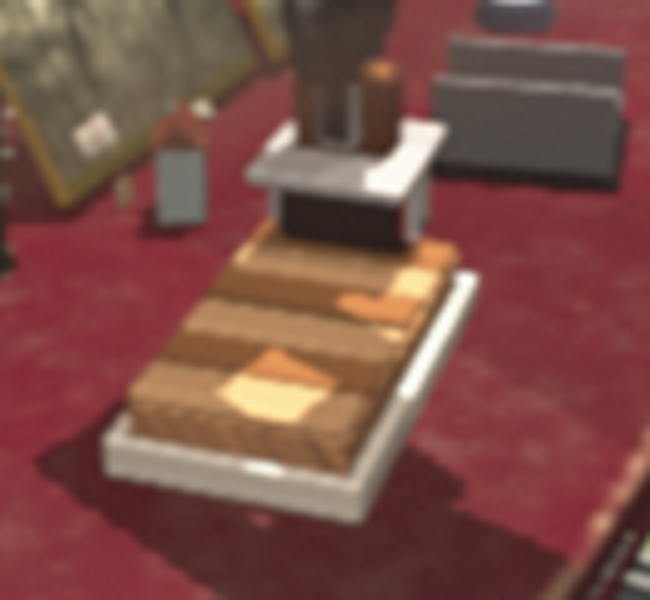

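The force holds steady at 16 N, and in the picture the roller stands level on the far slat, with its drum at (345,235). I'll start rolling slowly along the plinth in short steps.

Emit:
arm_command(
  commands=[
    {"claw": 1, "dx": -0.01, "dy": 0.06, "dz": 0, "turn": 0},
    {"claw": 1, "dx": -0.02, "dy": 0.12, "dz": 0, "turn": 0},
    {"claw": 1, "dx": -0.03, "dy": 0.18, "dz": 0, "turn": 0},
    {"claw": 1, "dx": -0.04, "dy": 0.24, "dz": 0, "turn": 0},
    {"claw": 1, "dx": -0.04, "dy": 0.24, "dz": 0, "turn": 0},
  ],
)

```text
clock: 12.4
tcp_pos: [485.8, -9.2, 106.8]
ee_rot: [[0.986, 0.166, 0.003], [0.166, -0.986, -0.0], [0.003, 0.001, -1.0]]
force: [-1.8, 0.2, 12.9]
grip_width: 23.4
grasp_force: 81.4
```

Emit:
arm_command(
  commands=[
    {"claw": 1, "dx": -0.01, "dy": 0.06, "dz": 0, "turn": 0},
    {"claw": 1, "dx": -0.02, "dy": 0.12, "dz": 0, "turn": 0},
    {"claw": 1, "dx": -0.03, "dy": 0.18, "dz": 0, "turn": 0},
    {"claw": 1, "dx": -0.04, "dy": 0.24, "dz": 0, "turn": 0},
    {"claw": 1, "dx": -0.04, "dy": 0.24, "dz": 0, "turn": 0},
  ],
)

```text
clock: 13.02
tcp_pos: [484.8, -3.1, 106.8]
ee_rot: [[0.986, 0.166, 0.003], [0.166, -0.986, -0.0], [0.003, 0.001, -1.0]]
force: [-2.0, 0.8, 13.3]
grip_width: 23.2
grasp_force: 81.5
```

Emit:
arm_command(
  commands=[
    {"claw": 1, "dx": -0.01, "dy": 0.06, "dz": 0.01, "turn": 0},
    {"claw": 1, "dx": -0.02, "dy": 0.12, "dz": 0.01, "turn": 0},
    {"claw": 1, "dx": -0.03, "dy": 0.18, "dz": 0.01, "turn": 0},
    {"claw": 1, "dx": -0.04, "dy": 0.24, "dz": 0.01, "turn": 0},
  ],
)

```text
clock: 13.52
tcp_pos: [483.7, 2.7, 106.9]
ee_rot: [[0.986, 0.166, 0.003], [0.166, -0.986, -0.001], [0.002, 0.001, -1.0]]
force: [-1.1, -1.4, 12.3]
grip_width: 23.3
grasp_force: 81.5
```

Emit:
arm_command(
  commands=[
    {"claw": 1, "dx": -0.01, "dy": 0.06, "dz": 0, "turn": 0},
    {"claw": 1, "dx": -0.02, "dy": 0.12, "dz": 0, "turn": 0},
    {"claw": 1, "dx": -0.03, "dy": 0.18, "dz": 0, "turn": 0},
    {"claw": 1, "dx": -0.04, "dy": 0.24, "dz": 0, "turn": 0},
    {"claw": 1, "dx": -0.05, "dy": 0.3, "dz": 0, "turn": 0},
  ],
)

```text
clock: 14.15
tcp_pos: [482.5, 10.2, 107.0]
ee_rot: [[0.986, 0.166, 0.003], [0.166, -0.986, -0.001], [0.002, 0.001, -1.0]]
force: [-3.2, -1.0, 13.0]
grip_width: 23.0
grasp_force: 81.6
```

Emit:
arm_command(
  commands=[
    {"claw": 1, "dx": -0.01, "dy": 0.06, "dz": 0, "turn": 0},
    {"claw": 1, "dx": -0.02, "dy": 0.12, "dz": 0, "turn": 0},
    {"claw": 1, "dx": -0.03, "dy": 0.18, "dz": 0, "turn": 0},
    {"claw": 1, "dx": -0.04, "dy": 0.24, "dz": 0, "turn": 0},
    {"claw": 1, "dx": -0.04, "dy": 0.24, "dz": 0, "turn": 0},
    {"claw": 1, "dx": -0.04, "dy": 0.24, "dz": 0.04, "turn": 0},
    {"claw": 1, "dx": -0.04, "dy": 0.24, "dz": 0.08, "turn": 0},
    {"claw": 1, "dx": -0.04, "dy": 0.24, "dz": 0.08, "turn": 0},
    {"claw": 1, "dx": -0.04, "dy": 0.24, "dz": 0.08, "turn": 0},
  ],
)

```text
clock: 15.28
tcp_pos: [481.5, 16.4, 108.3]
ee_rot: [[0.986, 0.165, 0.002], [0.165, -0.986, -0.0], [0.002, 0.0, -1.0]]
force: [-1.2, 0.2, 8.0]
grip_width: 23.5
grasp_force: 81.1
```

Emit:
arm_command(
  commands=[
    {"claw": 1, "dx": -0.02, "dy": 0.12, "dz": 0, "turn": 0},
    {"claw": 1, "dx": -0.04, "dy": 0.24, "dz": 0, "turn": 0},
    {"claw": 1, "dx": -0.06, "dy": 0.36, "dz": 0, "turn": 0},
    {"claw": 1, "dx": -0.08, "dy": 0.48, "dz": 0, "turn": 0},
    {"claw": 1, "dx": -0.1, "dy": 0.6, "dz": 0, "turn": 0},
    {"claw": 1, "dx": -0.1, "dy": 0.6, "dz": 0, "turn": 0},
    {"claw": 1, "dx": -0.1, "dy": 0.6, "dz": 0, "turn": 0},
  ],
)

```text
clock: 16.15
tcp_pos: [479.8, 31.7, 108.5]
ee_rot: [[0.986, 0.165, 0.004], [0.165, -0.986, 0.0], [0.004, 0.0, -1.0]]
force: [-0.1, 0.1, 6.9]
grip_width: 23.0
grasp_force: 80.9
```

Emit:
arm_command(
  commands=[
    {"claw": 1, "dx": 0, "dy": 0, "dz": -0.04, "turn": 0},
    {"claw": 1, "dx": 0, "dy": 0, "dz": -0.08, "turn": 0},
    {"claw": 1, "dx": 0, "dy": 0, "dz": -0.08, "turn": 0},
    {"claw": 1, "dx": 0, "dy": 0, "dz": -0.08, "turn": 0},
    {"claw": 1, "dx": 0, "dy": 0, "dz": -0.08, "turn": 0},
  ],
)

```text
clock: 16.77
tcp_pos: [480.1, 31.6, 107.3]
ee_rot: [[0.986, 0.165, 0.005], [0.165, -0.986, 0.0], [0.005, 0.001, -1.0]]
force: [-1.4, -0.0, 13.2]
grip_width: 23.4
grasp_force: 81.6
```

```bash
python3 - <<'E'
from h import *
s=bot.get_state();print(s['clock'],s['tcp_pos'],s['force'],s['wrist_torque'],s['joint_pos'],s['tau'])
a=bot.get_image('scene');cv2.imwrite('pics/s5.png',cv2.resize(a[170:290,170:300],None,fx=5,fy=5,interpolation=2))
E
```

```text
16.775 [480.13706657  31.55770825 107.3416827 ] [-1.35557933 -0.04283544 13.18983756] [-0.0288535   0.15868375 -0.00369528] [ 4.17541364e-02  2.92330136e-01  1.95702127e+00 -4.73410412e-05
  8.86965338e-01  1.44635331e+00] [-2.57788156e-02 -2.92248112e+01 -1.51421982e+01  5.43967442e-03
 -2.89823217e-01  8.56975385e-03]
```

View pics/s5.png

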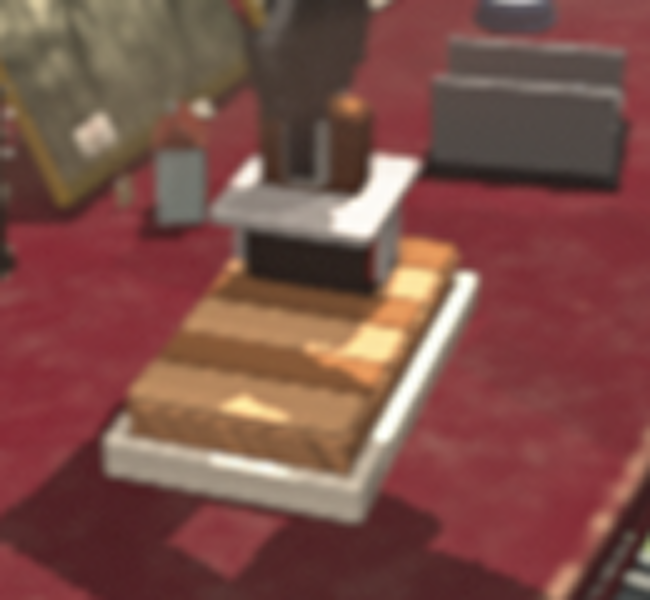

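The roller stands level on slat 2, drum at (315,260) in the crop, at 17 N. To check that the slats behind it really sank, I'll compare them with the first picture.

```bash
python3 - <<'E'
from h import *
a=cv2.imread('pics/scene0.png');b=bot.get_image('scene')
c=[cv2.resize(i[210:262,225:272],None,fx=8,fy=8,interpolation=cv2.INTER_CUBIC) for i in(a,b)]
cv2.imwrite('pics/s6.png',np.hstack(c))
# predicted pixel of low-x slat ends at heights 38/40.4
c=bot.camera_model('scene');R=np.array(c['rotation'])
u=np.array([-.165,.986,0]);v=np.array([-.986,-.165,0])
for k in range(6):
  for z in(38,40.4):
    p=np.array([473,61.3,0])+u*(-77.5+31*k)+v*54;p[2]=z
    q=R.T@(p-c['eye']);print(k,z,c['cx']+c['fx']*q[0]/-q[2]-225,c['cy']-c['fy']*q[1]/-q[2]-210)
E
```

```text
0 38 33.75967095533804 12.351252490614058
0 40.4 33.770732783405606 11.564727415676089
1 38 30.503793213105126 17.953190406119916
1 40.4 30.511987089122897 17.150148628755204
2 38 27.060868432198703 23.87695425640726
2 40.4 27.065841658663174 23.05676902703152
3 38 23.414301415396665 30.15109709902117
3 40.4 23.41565281778861 29.313115516214367
4 38 19.545473991389258 36.807652642852105
4 40.4 19.542745847759335 35.95119616934275
5 38 15.433427071715272 43.88268228873278
5 40.4 15.426095423175497 43.00704794956667
```

View pics/s6.png

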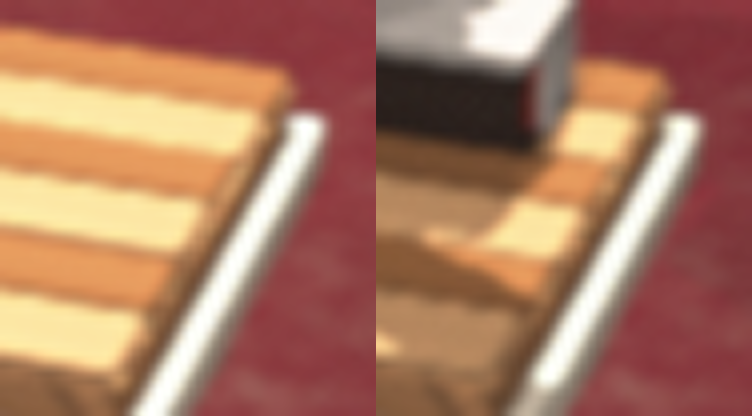

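```bash
python3 - <<'E'
from h import *
a=cv2.imread('pics/scene0.png').astype(float);b=bot.get_image('scene').astype(float)
def edge(im,x,y0,y1,ch): # subpixel of strongest gradient via parabola
    p=im[y0:y1,x-1:x+2,ch].mean(1);g=np.abs(np.diff(p));i=g[1:-1].argmax()+1
    d=.5*(g[i-1]-g[i+1])/(g[i-1]-2*g[i]+g[i+1]);return round(y0+i+d,2)
for nm,x,y0,y1,ch in[('top edge s0',254,213,223,1),('top edge s0',256,213,223,1),('top s0',258,213,223,1),('s0/s1',254,218,228,0),('s0/s1',252,218,228,0),('s1/s2',249,223,233,0),('s1/s2 ',251,224,234,0),('s2/s3',246,231,238,0),('s2/s3',247,231,238,0),('s3/s4',244,237,246,0),('s3/s4',245,237,246,0),('frame',262,220,230,1),('frame',258,225,240,1),('frame',255,228,245,1)]:
    print(nm,x,edge(a,x,y0,y1,ch),edge(b,x,y0,y1,ch))
E
```

```text
top edge s0 254 216.87 216.87
top edge s0 256 217.22 217.25
top s0 258 217.58 217.65
s0/s1 254 222.82 222.9
s0/s1 252 222.42 222.86
s1/s2 249 227.74 228.16
s1/s2  251 228.06 228.3
s2/s3 246 233.88 234.79
s2/s3 247 233.92 234.89
s3/s4 244 240.08 241.04
s3/s4 245 240.16 241.12
frame 262 223.36 223.37
frame 258 230.47 230.43
frame 255 236.8 236.77
```

```bash
python3 - <<'E'
from h import *
a=cv2.imread('pics/scene0.png');b=bot.get_image('scene');cv2.imwrite('pics/b7.png',b)
for x in(246,248,250,254,257):
    print(x);
    for im in(a,b): print(' ',[f"{int(i[2])}/{int(i[0])}" for i in im[213:250,x]])
E
```

```text
246
  ['140/61', '139/61', '144/62', '176/72', '224/88', '232/95', '230/94', '227/92', '225/100', '237/127', '250/156', '252/165', '252/165', '252/166', '250/156', '241/122', '232/98', '231/94', '231/95', '226/91', '214/87', '218/109', '248/151', '253/165', '252/165', '253/164', '254/165', '250/151', '221/115', '189/86', '187/78', '177/76', '166/76', '162/76', '157/73', '136/62', '124/59']
  ['221/195', '174/155', '140/124', '126/110', '122/105', '125/105', '128/107', '129/109', '129/111', '127/110', '126/108', '128/108', '127/102', '125/85', '139/78', '153/77', '145/67', '159/64', '195/78', '221/88', '224/90', '213/90', '222/113', '247/149', '252/162', '252/162', '252/163', '253/162', '247/147', '216/108', '186/81', '178/77', '167/76', '160/75', '152/71', '130/60', '119/56']
248
  ['141/62', '139/61', '140/61', '164/68', '211/84', '231/95', '231/95', '228/92', '220/90', '227/112', '249/150', '252/164', '252/165', '252/165', '251/157', '244/130', '234/103', '231/94', '231/95', '228/93', '218/88', '219/108', '244/147', '253/162', '252/155', '247/144', '236/132', '212/110', '179/88', '
[... 2124 characters left out ...]
233/95', '231/94', '225/91', '216/93', '215/107', '220/114', '215/110', '184/91', '159/75', '143/64', '130/62', '128/77', '145/109', '182/153', '224/197', '244/234', '252/246', '252/246', '248/240', '236/224', '214/190', '182/158', '157/129', '141/109', '135/96', '136/86', '141/80', '140/71', '141/66', '141/62']
  ['124/56', '123/53', '124/56', '124/56', '132/57', '169/70', '216/87', '230/94', '229/92', '223/88', '205/87', '199/99', '214/111', '203/106', '174/88', '155/73', '141/63', '126/61', '122/75', '141/107', '177/150', '220/195', '242/233', '251/245', '251/244', '247/238', '235/223', '210/188', '178/155', '153/128', '138/108', '131/94', '132/85', '136/77', '136/69', '137/64', '137/61']
```

```bash
python3 - <<'E'
from h import *
a=cv2.imread('pics/scene0.png');b=cv2.imread('pics/b7.png')
p3=cv2.imread('pics/s3.png')[:,:420][1::3,1::3]; i3=np.zeros_like(a); i3[150:290,160:300]=p3
p4=cv2.imread('pics/s4.png')[2::5,2::5]; i4=np.zeros_like(a); i4[170:290,170:300]=p4
for x,r in((257,(216,230)),(254,(216,232)),(252,(220,238)),(248,(230,243)),(246,(231,244)),(243,(240,252)),(240,(245,258)),(235,(248,270)),(215,(250,275))):
    print(x,r)
    for im in(a,i3,i4,b): print('  ',*[f"{i[2]}/{i[0]}" for i in im[r[0]:r[1],x]])
E
```

```text
257 (216, 230)
   139/62 151/67 188/77 227/92 233/95 231/94 225/91 216/93 215/107 220/114 215/110 184/91 159/75 143/64
   123/54 136/59 176/72 222/88 231/94 228/93 222/88 209/89 210/106 219/114 203/106 174/87 154/72 141/65
   123/55 134/58 174/70 221/88 231/93 228/92 222/88 210/90 208/104 217/114 202/105 173/86 155/72 140/64
   124/56 132/57 169/70 216/87 230/94 229/92 223/88 205/87 199/99 214/111 203/106 174/88 155/73 141/63
254 (216, 232)
   141/65 168/74 214/87 231/95 231/95 228/93 222/92 231/116 249/152 253/165 253/164 253/160 248/146 225/115 197/93 200/99
   128/60 155/69 206/86 230/93 230/94 227/91 217/87 223/111 247/152 252/164 252/160 252/159 249/148 231/120 192/92 176/86
   121/80 149/81 179/78 199/79 211/83 209/82 209/83 221/104 243/140 251/158 252/160 252/158 248/148 231/120 192/91 175/84
   128/60 155/68 203/83 228/92 229/93 226/90 216/86 218/103 242/140 252/159 252/161 252/160 250/153 239/132 208/103 183/89
252 (220, 238)
   231/95 227/92 224/99 237/128 250/155 252/163 252/164 252/165 250/153 239/121 227/95 221/88 206/86 198/88 196/91 190/88 189/87 171/79
   194/77 190/7
[... 2732 characters left out ...]
9/72 149/71 145/67 139/66 160/111 223/189 243/224 212/180 166/135 162/130 165/133 165/134 155/124 124/91 104/61 120/61 139/69 144/69 142/66
   253/166 248/150 203/109 154/77 153/74 148/70 143/68 144/68 140/64 135/65 155/108 215/183 240/219 207/178 163/133 158/128 160/130 161/131 150/121 120/90 100/60 108/56 113/56 100/50 86/41
   219/117 187/98 161/84 150/75 155/75 148/70 144/69 144/68 140/65 135/65 151/98 187/146 199/162 176/143 160/130 158/128 161/131 161/132 151/122 120/89 94/58 87/45 87/44 85/42 84/41
   224/122 237/136 199/108 156/80 153/74 147/70 143/68 145/69 140/64 134/65 155/110 218/187 240/220 208/178 163/133 157/127 160/131 162/133 151/123 119/90 100/60 114/58 136/68 139/67 137/64
```

Emit:
arm_command(
  commands=[
    {"claw": 1, "dx": -0.02, "dy": 0.1, "dz": 0, "turn": 0},
    {"claw": 1, "dx": -0.03, "dy": 0.2, "dz": 0, "turn": 0},
    {"claw": 1, "dx": -0.05, "dy": 0.3, "dz": 0, "turn": 0},
    {"claw": 1, "dx": -0.05, "dy": 0.3, "dz": 0, "turn": 0},
  ],
)

```text
clock: 17.48
tcp_pos: [478.9, 39.2, 107.4]
ee_rot: [[0.986, 0.166, 0.005], [0.166, -0.986, 0.0], [0.005, 0.001, -1.0]]
force: [-1.2, -0.5, 12.3]
grip_width: 23.2
grasp_force: 81.7
```

Emit:
arm_command(
  commands=[
    {"claw": 1, "dx": -0.02, "dy": 0.1, "dz": 0, "turn": 0},
    {"claw": 1, "dx": -0.03, "dy": 0.2, "dz": 0, "turn": 0},
    {"claw": 1, "dx": -0.05, "dy": 0.3, "dz": 0, "turn": 0},
    {"claw": 1, "dx": -0.05, "dy": 0.3, "dz": 0, "turn": 0},
  ],
)

```text
clock: 17.98
tcp_pos: [477.6, 46.7, 107.4]
ee_rot: [[0.986, 0.166, 0.005], [0.166, -0.986, 0.0], [0.005, 0.001, -1.0]]
force: [0.0, -0.1, 13.3]
grip_width: 23.4
grasp_force: 81.7
```

To see whether rolled slats differ from untouched ones, I lift off and touch slat 4 lightly at a comparable height.

Emit:
arm_command(
  commands=[
    {"claw": 1, "dx": 0, "dy": 0, "dz": 0.2, "turn": 0},
    {"claw": 1, "dx": 0, "dy": 0, "dz": 0.4, "turn": 0},
    {"claw": 1, "dx": -0.14, "dy": 0.8, "dz": 0.4, "turn": 0},
    {"claw": 1, "dx": -0.28, "dy": 1.6, "dz": 0.4, "turn": 0},
    {"claw": 1, "dx": -0.41, "dy": 2.44, "dz": 0.4, "turn": 0},
    {"claw": 1, "dx": -0.41, "dy": 2.44, "dz": 0.34, "turn": 0},
    {"claw": 1, "dx": -0.41, "dy": 2.44, "dz": 0.28, "turn": 0},
    {"claw": 1, "dx": -0.41, "dy": 2.44, "dz": 0.24, "turn": 0},
    {"claw": 1, "dx": -0.41, "dy": 2.44, "dz": 0.24, "turn": 0},
    {"claw": 1, "dx": -0.41, "dy": 2.44, "dz": 0.24, "turn": 0},
  ],
)

```text
clock: 19.23
tcp_pos: [465.5, 107.1, 111.3]
ee_rot: [[0.986, 0.165, 0.0], [0.165, -0.986, -0.0], [0.0, 0.0, -1.0]]
force: [-0.6, 0.1, -5.1]
grip_width: 22.9
grasp_force: 80.0
```

Emit:
arm_command(
  commands=[
    {"claw": 1, "dx": 0, "dy": 0, "dz": -0.02, "turn": 0},
    {"claw": 1, "dx": 0, "dy": 0, "dz": -0.04, "turn": 0},
    {"claw": 1, "dx": 0, "dy": 0, "dz": -0.04, "turn": 0},
  ],
)

```text
clock: 19.6
tcp_pos: [465.3, 107.5, 110.3]
ee_rot: [[0.986, 0.165, -0.0], [0.165, -0.986, -0.0], [-0.0, 0.0, -1.0]]
force: [-0.2, -0.3, -5.3]
grip_width: 23.2
grasp_force: 80.0
```

Emit:
arm_command(
  commands=[
    {"claw": 1, "dx": 0, "dy": 0, "dz": -0.02, "turn": 0},
    {"claw": 1, "dx": 0, "dy": 0, "dz": -0.04, "turn": 0},
    {"claw": 1, "dx": 0, "dy": 0, "dz": -0.04, "turn": 0},
  ],
)

```text
clock: 19.98
tcp_pos: [466.0, 107.5, 109.9]
ee_rot: [[0.986, 0.166, 0.002], [0.166, -0.986, 0.0], [0.002, 0.0, -1.0]]
force: [0.6, 0.2, -0.1]
grip_width: 23.3
grasp_force: 80.5
```

Emit:
arm_command(
  commands=[
    {"claw": 1, "dx": 0, "dy": 0, "dz": -0.01, "turn": 0},
    {"claw": 1, "dx": 0, "dy": 0, "dz": -0.02, "turn": 0},
    {"claw": 1, "dx": 0, "dy": 0, "dz": -0.02, "turn": 0},
  ],
)

```text
clock: 20.35
tcp_pos: [465.8, 107.5, 109.2]
ee_rot: [[0.986, 0.165, 0.001], [0.165, -0.986, 0.0], [0.001, 0.0, -1.0]]
force: [0.5, -0.8, 4.1]
grip_width: 23.1
grasp_force: 80.8
```

Contact on slat 4 is at 110.15, so the rolled slats sank only partly. I'll press slat 4 at about 19 N and watch how it sinks.

Emit:
arm_command(
  commands=[
    {"claw": 1, "dx": 0, "dy": 0, "dz": -0.04, "turn": 0},
    {"claw": 1, "dx": 0, "dy": 0, "dz": -0.08, "turn": 0},
    {"claw": 1, "dx": 0, "dy": 0, "dz": -0.1, "turn": 0},
  ],
)

```text
clock: 20.72
tcp_pos: [466.9, 107.7, 107.7]
ee_rot: [[0.986, 0.165, 0.004], [0.165, -0.986, 0.001], [0.004, -0.0, -1.0]]
force: [0.9, -0.7, 11.7]
grip_width: 23.1
grasp_force: 81.7
```

Emit:
arm_command(
  commands=[
    {"claw": 1, "dx": 0, "dy": 0, "dz": 0, "turn": 0},
    {"claw": 1, "dx": 0, "dy": 0, "dz": 0, "turn": 0},
    {"claw": 1, "dx": 0, "dy": 0, "dz": 0, "turn": 0},
    {"claw": 1, "dx": 0, "dy": 0, "dz": 0, "turn": 0},
  ],
)

```text
clock: 21.22
tcp_pos: [467.3, 107.8, 107.9]
ee_rot: [[0.986, 0.165, 0.005], [0.165, -0.986, 0.001], [0.005, -0.0, -1.0]]
force: [0.9, 0.2, 10.5]
grip_width: 23.1
grasp_force: 81.7
```

Emit:
arm_command(
  commands=[
    {"claw": 1, "dx": 0, "dy": 0, "dz": 0, "turn": 0},
    {"claw": 1, "dx": 0, "dy": 0, "dz": 0, "turn": 0},
    {"claw": 1, "dx": 0, "dy": 0, "dz": 0, "turn": 0},
    {"claw": 1, "dx": 0, "dy": 0, "dz": 0, "turn": 0},
    {"claw": 1, "dx": 0, "dy": 0, "dz": 0, "turn": 0},
    {"claw": 1, "dx": 0, "dy": 0, "dz": 0, "turn": 0},
  ],
)

```text
clock: 21.98
tcp_pos: [467.3, 107.8, 107.9]
ee_rot: [[0.986, 0.165, 0.005], [0.165, -0.986, 0.001], [0.005, -0.0, -1.0]]
force: [0.2, 0.3, 9.8]
grip_width: 22.7
grasp_force: 81.7
```

```bash
python3 - <<'E'
from h import *
a=cv2.imread('pics/scene0.png');b=cv2.imread('pics/b7.png');d=bot.get_image('scene');cv2.imwrite('pics/b8.png',d)
print(bot.get_state()['force'])
for x,r in((257,(216,230)),(254,(216,232)),(252,(220,238)),(250,(222,240)),(248,(226,243)),(246,(231,246)),(225,(210,225)),(235,(210,235))):
    print(x,r)
    for im in(a,b,d): print('  ',*[f"{i[2]}/{i[0]}" for i in im[r[0]:r[1],x]])
E
```

```text
[ 1.09572424 -0.10842682 10.21676059]
257 (216, 230)
   139/62 151/67 188/77 227/92 233/95 231/94 225/91 216/93 215/107 220/114 215/110 184/91 159/75 143/64
   124/56 132/57 169/70 216/87 230/94 229/92 223/88 205/87 199/99 214/111 203/106 174/88 155/73 141/63
   139/63 148/65 177/74 210/85 222/89 219/88 209/84 198/85 203/100 214/108 198/100 168/83 149/71 135/62
254 (216, 232)
   141/65 168/74 214/87 231/95 231/95 228/93 222/92 231/116 249/152 253/165 253/164 253/160 248/146 225/115 197/93 200/99
   128/60 155/68 203/83 228/92 229/93 226/90 216/86 218/103 242/140 252/159 252/161 252/160 250/153 239/132 208/103 183/89
   142/67 160/71 199/83 218/89 220/89 215/86 201/82 217/104 247/142 253/155 253/153 252/150 251/145 240/129 209/103 185/90
252 (220, 238)
   231/95 227/92 224/99 237/128 250/155 252/163 252/164 252/165 250/153 239/121 227/95 221/88 206/86 198/88 196/91 190/88 189/87 171/79
   224/90 223/88 211/85 217/106 246/147 252/162 252/162 252/164 250/156 240/132 228/104 223/89 217/87 201/86 180/79 164/73 147/68 142/66
   219/88 213/86 200/82 218/104 248/139 253/154 252/153 252/154 2
[... 1491 characters left out ...]
30 44/30 43/30 42/29 42/28
   78/47 80/50 78/48 77/49 76/46 80/50 82/51 84/52 85/53 84/52 79/47 75/40 91/63 133/112 166/146
235 (210, 235)
   146/68 144/66 144/67 146/69 167/72 211/85 230/93 230/94 226/91 218/89 227/111 248/149 252/164 252/166 252/168 251/160 242/128 234/101 231/94 229/93 226/91 215/86 219/109 247/151 252/165
   170/151 177/157 182/161 176/155 178/156 182/161 158/140 126/111 83/71 49/37 43/29 45/31 44/30 44/29 43/29 42/29 42/28 61/32 93/42 112/49 116/49 113/48 112/49 135/65 169/86
   139/66 138/63 139/66 166/109 219/178 247/230 251/238 250/236 250/235 250/236 253/243 254/247 253/248 253/247 253/247 253/247 254/248 253/243 246/231 226/199 182/160 144/126 121/104 118/94 123/93
```

Emit:
arm_command(
  commands=[
    {"claw": 1, "dx": 0, "dy": 0, "dz": -0.02, "turn": 0},
    {"claw": 1, "dx": 0, "dy": 0, "dz": -0.04, "turn": 0},
    {"claw": 1, "dx": 0, "dy": 0, "dz": -0.06, "turn": 0},
    {"claw": 1, "dx": 0, "dy": 0, "dz": -0.06, "turn": 0},
    {"claw": 1, "dx": 0, "dy": 0, "dz": -0.06, "turn": 0},
    {"claw": 1, "dx": 0, "dy": 0, "dz": -0.06, "turn": 0},
  ],
)

```text
clock: 22.78
tcp_pos: [468.3, 108.0, 107.2]
ee_rot: [[0.986, 0.166, 0.007], [0.166, -0.986, 0.001], [0.007, -0.0, -1.0]]
force: [1.3, -0.3, 13.9]
grip_width: 23.5
grasp_force: 82.2
```

```bash
python3 - <<'E'
from h import *
s=bot.get_state()
print({k:np.round(s[k],3).tolist() for k in('clock','tcp_pos','ee_rot','force','wrist_torque','joint_pos','tau')})
d=bot.get_image('scene');t=bot.get_image('top');cv2.imwrite('pics/v10.png',np.hstack([cv2.resize(d[190:275,195:275],(400,425),interpolation=2),cv2.resize(t[170:255,145:225],(400,425),interpolation=2)]))
E
```

```text
{'clock': 22.775, 'tcp_pos': [468.296, 107.988, 107.184], 'ee_rot': [[0.986, 0.166, 0.007], [0.166, -0.986, 0.001], [0.007, -0.0, -1.0]], 'force': [1.272, -0.337, 13.857], 'wrist_torque': [-0.077, -0.207, -0.011], 'joint_pos': [0.203, 0.291, 1.96, -0.0, 0.883, 1.608], 'tau': [0.252, -28.486, -13.59, 0.145, 0.382, 0.002]}
```

View pics/v10.png

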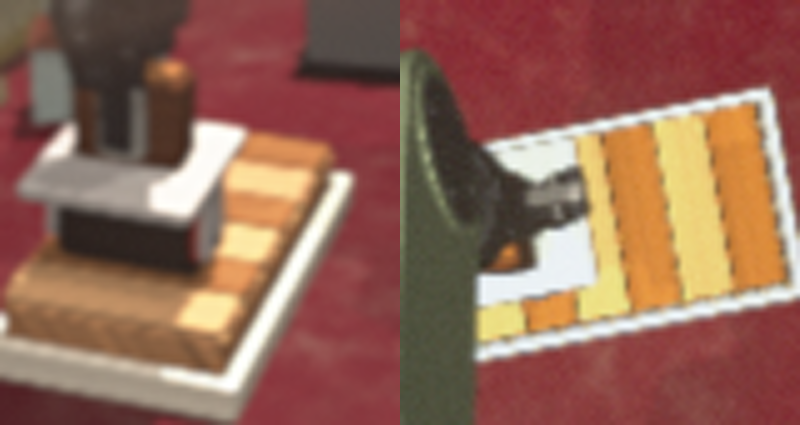

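Emit:
arm_command(
  commands=[
    {"claw": 1, "dx": 0, "dy": 0, "dz": 0, "turn": 0},
    {"claw": 1, "dx": 0, "dy": 0, "dz": 0, "turn": 0},
    {"claw": 1, "dx": 0, "dy": 0, "dz": 0, "turn": 0},
    {"claw": 1, "dx": 0, "dy": 0, "dz": 0, "turn": 0},
    {"claw": 1, "dx": 0, "dy": 0, "dz": 0, "turn": 0},
    {"claw": 1, "dx": 0, "dy": 0, "dz": 0, "turn": 0},
    {"claw": 1, "dx": 0, "dy": 0, "dz": 0, "turn": 0},
    {"claw": 1, "dx": 0, "dy": 0, "dz": 0, "turn": 0},
  ],
)

```text
clock: 23.88
tcp_pos: [468.3, 108.0, 107.2]
ee_rot: [[0.986, 0.165, 0.007], [0.165, -0.986, 0.001], [0.007, -0.0, -1.0]]
force: [2.3, -0.8, 13.7]
grip_width: 23.0
grasp_force: 82.4
```

```bash
python3 - <<'E'
from h import *
s=bot.get_state()
print({k:np.round(s[k],3).tolist() for k in('clock','tcp_pos','ee_rot','force','wrist_torque','joint_pos','tau')})
# where does handle stand relative to the gripper: nothing else; slat boundaries in top view, along plinth x
a=cv2.imread('pics/scene0.png');d=bot.get_image('scene');cv2.imwrite('pics/b9.png',d)
for x,r in((244,(232,246)),(242,(238,250)),(240,(243,256)),(238,(246,260)),(236,(248,262)),(233,(252,266)),(230,(250,266))):
    print(x,r)
    for im in(a,cv2.imread('pics/b8.png'),d): print('  ',*[f"{i[2]}/{i[0]}" for i in im[r[0]:r[1],x]])
E
```

```text
{'clock': 23.875, 'tcp_pos': [468.297, 107.982, 107.188], 'ee_rot': [[0.986, 0.165, 0.007], [0.165, -0.986, 0.001], [0.007, -0.0, -1.0]], 'force': [2.335, -0.762, 13.73], 'wrist_torque': [-0.089, -0.245, -0.061], 'joint_pos': [0.203, 0.291, 1.96, -0.0, 0.883, 1.608], 'tau': [0.256, -28.482, -13.585, 0.144, 0.381, 0.002]}
244 (232, 246)
   223/89 218/95 232/124 250/155 252/163 252/163 252/164 253/164 248/149 219/112 217/92 231/94 231/94 224/89
   226/92 222/90 221/103 239/137 251/160 252/165 252/165 252/166 253/164 249/150 232/114 228/94 231/94 226/91
   227/93 223/90 221/102 240/135 251/159 252/165 252/165 252/167 253/165 249/148 232/113 228/95 231/94 226/91
242 (238, 250)
   252/166 252/161 242/138 213/102 218/89 231/94 233/96 232/96 230/94 218/86 200/88 211/110
   252/165 253/167 251/158 242/133 231/105 231/96 232/96 232/97 231/95 224/90 210/92 215/112
   252/167 253/167 251/160 239/132 230/105 232/95 233/96 233/97 231/95 223/89 210/92 214/111
240 (243, 256)
   232/95 232/95 231/96 226/91 211/84 211/103 243/147 253/162 253/161 250/151 242/136 226/118 192/98
   232/96 233/96 232/97 
[... 885 characters left out ...]
 252/164 253/166 252/156 227/122 170/86 152/74 138/66 125/60 120/58 123/58 128/59 143/87 202/172 244/236
   253/162 254/167 253/158 228/124 172/89 152/75 137/66 124/61 118/58 121/58 125/59 141/88 202/174 244/237
   253/166 254/169 253/158 227/123 171/88 152/74 138/67 123/60 119/58 121/59 126/59 142/88 202/174 245/237
230 (250, 266)
   252/163 252/164 252/166 254/163 249/143 201/104 147/74 141/68 138/66 138/66 139/65 137/63 140/74 183/145 240/221 246/229
   181/95 185/96 193/101 206/109 201/106 167/88 143/74 140/69 137/66 136/65 137/65 135/63 138/75 182/146 240/223 247/231
   180/94 191/100 205/108 223/119 226/120 183/97 144/74 141/70 136/66 136/66 138/67 136/63 138/74 182/146 241/224 247/231
```

Image columns suggest slats 3 and 4 dropped about 1 px while slat 5 has not moved. A light touch on untouched slat 5 will settle it.

Emit:
arm_command(
  commands=[
    {"claw": 1, "dx": 0, "dy": 0, "dz": 0.2, "turn": 0},
    {"claw": 1, "dx": 0, "dy": 0, "dz": 0.48, "turn": 0},
    {"claw": 1, "dx": -0.1, "dy": 0.6, "dz": 0.48, "turn": 0},
    {"claw": 1, "dx": -0.2, "dy": 1.2, "dz": 0.48, "turn": 0},
    {"claw": 1, "dx": -0.2, "dy": 1.2, "dz": 0.42, "turn": 0},
    {"claw": 1, "dx": -0.2, "dy": 1.2, "dz": 0.36, "turn": 0},
    {"claw": 1, "dx": -0.2, "dy": 1.2, "dz": 0.31, "turn": 0},
    {"claw": 1, "dx": -0.2, "dy": 1.2, "dz": 0.29, "turn": 0},
    {"claw": 1, "dx": -0.2, "dy": 1.2, "dz": 0.29, "turn": 0},
  ],
)

```text
clock: 25.05
tcp_pos: [460.5, 137.2, 112.1]
ee_rot: [[0.986, 0.165, 0.0], [0.165, -0.986, -0.0], [0.0, 0.0, -1.0]]
force: [0.1, 0.0, -5.1]
grip_width: 23.3
grasp_force: 80.0
```

Emit:
arm_command(
  commands=[
    {"claw": 1, "dx": 0, "dy": 0, "dz": -0.02, "turn": 0},
    {"claw": 1, "dx": 0, "dy": 0, "dz": -0.04, "turn": 0},
    {"claw": 1, "dx": 0, "dy": 0, "dz": -0.04, "turn": 0},
  ],
)

```text
clock: 25.42
tcp_pos: [460.4, 137.4, 111.1]
ee_rot: [[0.986, 0.165, -0.0], [0.165, -0.986, -0.0], [-0.0, 0.0, -1.0]]
force: [-0.4, 0.2, -4.5]
grip_width: 23.4
grasp_force: 80.0
```

Emit:
arm_command(
  commands=[
    {"claw": 1, "dx": 0, "dy": 0, "dz": -0.02, "turn": 0},
    {"claw": 1, "dx": 0, "dy": 0, "dz": -0.04, "turn": 0},
    {"claw": 1, "dx": 0, "dy": 0, "dz": -0.04, "turn": 0},
  ],
)

```text
clock: 25.8
tcp_pos: [460.5, 137.5, 110.2]
ee_rot: [[0.986, 0.166, 0.0], [0.166, -0.986, -0.0], [0.0, 0.0, -1.0]]
force: [0.2, -0.7, -3.1]
grip_width: 23.0
grasp_force: 80.2
```

Emit:
arm_command(
  commands=[
    {"claw": 1, "dx": 0, "dy": 0, "dz": -0.02, "turn": 0},
    {"claw": 1, "dx": 0, "dy": 0, "dz": -0.04, "turn": 0},
    {"claw": 1, "dx": 0, "dy": 0, "dz": -0.04, "turn": 0},
  ],
)

```text
clock: 26.18
tcp_pos: [460.9, 137.6, 109.6]
ee_rot: [[0.986, 0.165, 0.001], [0.165, -0.986, 0.0], [0.001, -0.0, -1.0]]
force: [1.3, -0.9, 0.9]
grip_width: 23.7
grasp_force: 80.6
```

Emit:
arm_command(
  commands=[
    {"claw": 1, "dx": 0, "dy": 0, "dz": -0.04, "turn": 0},
    {"claw": 1, "dx": 0, "dy": 0, "dz": -0.08, "turn": 0},
    {"claw": 1, "dx": 0, "dy": 0, "dz": -0.12, "turn": 0},
    {"claw": 1, "dx": 0, "dy": 0, "dz": -0.14, "turn": 0},
    {"claw": 1, "dx": 0, "dy": 0, "dz": -0.14, "turn": 0},
    {"claw": 1, "dx": 0, "dy": 0, "dz": -0.14, "turn": 0},
  ],
)

```text
clock: 26.92
tcp_pos: [462.3, 138.0, 107.4]
ee_rot: [[0.986, 0.165, 0.005], [0.165, -0.986, 0.001], [0.005, -0.0, -1.0]]
force: [0.5, -1.4, 10.9]
grip_width: 23.6
grasp_force: 81.7
```

```bash
python3 - <<'E'
from h import *
s=bot.get_state();print(s['clock'],s['tcp_pos'],s['force'])
a=cv2.imread('pics/scene0.png');b=cv2.imread('pics/b9.png');d=bot.get_image('scene');cv2.imwrite('pics/b10.png',d)
for x,r in((252,(220,235)),(248,(226,243)),(244,(232,246)),(242,(238,250)),(240,(243,256)),(238,(246,260)),(236,(248,262)),(233,(252,266))):
    print(x,r)
    for im in(a,b,d): print('  ',*[f"{i[2]}/{i[0]}" for i in im[r[0]:r[1],x]])
E
```

```text
26.925 [462.31287568 137.95776791 107.39147565] [ 0.49939065 -1.43784778 10.89513612]
252 (220, 235)
   231/95 227/92 224/99 237/128 250/155 252/163 252/164 252/165 250/153 239/121 227/95 221/88 206/86 198/88 196/91
   219/88 213/85 202/84 220/105 248/140 252/153 252/153 252/154 251/150 242/131 230/105 226/94 222/90 208/88 185/82
   220/88 215/86 202/83 220/104 248/141 253/154 252/153 252/154 251/147 237/123 221/98 211/85 208/85 203/86 187/82
248 (226, 243)
   252/165 251/157 244/130 234/103 231/94 231/95 228/93 218/88 219/108 244/147 253/162 252/155 247/144 236/132 212/110 179/88 161/77
   252/155 252/154 248/141 227/108 218/88 224/91 229/94 228/93 216/87 219/108 247/149 254/163 252/156 247/145 237/132 211/110 172/86
   252/155 253/154 249/141 227/109 217/88 220/88 221/90 218/86 202/82 217/106 248/149 254/163 252/157 247/145 238/132 212/110 173/86
244 (232, 246)
   223/89 218/95 232/124 250/155 252/163 252/163 252/164 253/164 248/149 219/112 217/92 231/94 231/94 224/89
   227/93 223/90 221/102 240/135 251/159 252/165 252/165 252/167 253/165 249/148 232/113 228/95 231/94 226/91
   21
[... 1041 characters left out ...]
79/92 161/80 137/66
236 (248, 262)
   229/123 250/154 252/164 252/163 252/163 252/165 254/163 250/147 204/106 156/77 161/77 157/75 148/70 143/68
   230/122 252/155 253/167 252/165 252/166 252/167 254/165 251/148 204/107 156/79 162/79 155/75 148/71 142/68
   233/124 252/156 254/166 253/166 252/166 253/167 254/166 251/150 206/108 159/81 164/80 157/76 147/71 142/67
233 (252, 266)
   252/164 253/166 252/156 227/122 170/86 152/74 138/66 125/60 120/58 123/58 128/59 143/87 202/172 244/236
   253/166 254/169 253/158 227/123 171/88 152/74 138/67 123/60 119/58 121/59 126/59 142/88 202/174 245/237
   223/119 241/140 248/148 228/123 175/90 153/76 138/67 124/61 119/59 121/58 126/59 142/87 203/175 245/237
```

Slat 5 has not sunk at 15 N. I'll raise the push gently, staying below 25 N, and watch for it to give.

Emit:
arm_command(
  commands=[
    {"claw": 1, "dx": 0, "dy": 0, "dz": -0.02, "turn": 0},
    {"claw": 1, "dx": 0, "dy": 0, "dz": -0.04, "turn": 0},
    {"claw": 1, "dx": 0, "dy": 0, "dz": -0.06, "turn": 0},
    {"claw": 1, "dx": 0, "dy": 0, "dz": -0.06, "turn": 0},
    {"claw": 1, "dx": 0, "dy": 0, "dz": -0.06, "turn": 0},
  ],
)

```text
clock: 27.6
tcp_pos: [462.5, 138.1, 106.5]
ee_rot: [[0.986, 0.165, 0.006], [0.165, -0.986, 0.002], [0.006, -0.001, -1.0]]
force: [-0.7, -0.1, 14.7]
grip_width: 23.3
grasp_force: 82.2
```

Emit:
arm_command(
  commands=[
    {"claw": 1, "dx": 0.02, "dy": -0.1, "dz": 0, "turn": 0},
    {"claw": 1, "dx": 0.03, "dy": -0.2, "dz": 0, "turn": 0},
    {"claw": 1, "dx": 0.05, "dy": -0.3, "dz": 0, "turn": 0},
    {"claw": 1, "dx": 0.05, "dy": -0.3, "dz": 0, "turn": 0},
    {"claw": 1, "dx": 0.03, "dy": -0.2, "dz": 0, "turn": 0},
    {"claw": 1, "dx": 0.02, "dy": -0.1, "dz": 0, "turn": 0},
    {"claw": 1, "dx": 0, "dy": 0, "dz": 0, "turn": 0},
    {"claw": 1, "dx": 0, "dy": 0, "dz": 0, "turn": 0},
  ],
)

```text
clock: 28.6
tcp_pos: [462.5, 138.3, 106.5]
ee_rot: [[0.986, 0.165, 0.006], [0.165, -0.986, 0.002], [0.006, -0.001, -1.0]]
force: [-0.7, -0.7, 14.1]
grip_width: 23.4
grasp_force: 82.5
```

```bash
python3 - <<'E'
from h import *
s=bot.get_state();print(s['clock'],s['tcp_pos'],s['force'])
a=cv2.imread('pics/scene0.png');b=cv2.imread('pics/b9.png');d=bot.get_image('scene');t=bot.get_image('top');cv2.imwrite('pics/b11.png',d);cv2.imwrite('pics/t11.png',t)
for x,r in((240,(243,256)),(238,(246,260)),(236,(248,262)),(233,(252,266))):
    print(x,r)
    for im in(a,b,d): print('  ',*[f"{i[2]}/{i[0]}" for i in im[r[0]:r[1],x]])
# absolute heights: pixel rows of predicted near edge of s5 (x=+92.25) low-x corner at various z, and frame near corner z=20
c=bot.camera_model('scene');R=np.array(c['rotation']);u=np.array([-.165,.986,0]);v=np.array([-.986,-.165,0])
def px(x,y,z):
    p=np.array([473,61.3,0])+u*x+v*y;p[2]=z;q=R.T@(p-c['eye']);return np.round([c['cx']+c['fx']*q[0]/-q[2],c['cy']-c['fy']*q[1]/-q[2]],2)
print('frame corner',px(102,64,20),'s5 corner z36..44',[px(92.25,54,z).tolist() for z in(36,40,44)],'s5 mid-near',[px(92.25,20,z).tolist() for z in(36,40,44)],'frame mid',px(102,20,20),px(102,20,0))
E
```

```text
28.6 [462.46156559 138.27911159 106.45815487] [-0.70467031 -0.67460403 14.1066119 ]
240 (243, 256)
   232/95 232/95 231/96 226/91 211/84 211/103 243/147 253/162 253/161 250/151 242/136 226/118 192/98
   232/95 233/96 232/97 228/94 218/88 219/107 245/148 253/165 253/162 251/152 242/137 227/120 193/99
   232/95 232/96 231/96 228/94 217/87 218/107 245/148 253/163 253/162 251/153 242/137 228/120 194/99
238 (246, 260)
   224/90 205/83 214/107 247/149 253/164 252/164 252/164 253/164 254/162 248/146 209/110 172/88 157/76 138/66
   217/86 209/86 220/111 249/153 253/167 252/166 252/165 253/166 255/164 249/147 210/111 172/88 157/78 136/66
   227/91 212/87 218/110 248/152 253/167 253/166 252/165 253/165 254/164 249/149 215/115 180/93 162/80 138/67
236 (248, 262)
   229/123 250/154 252/164 252/163 252/163 252/165 254/163 250/147 204/106 156/77 161/77 157/75 148/70 143/68
   230/122 252/155 253/167 252/165 252/166 252/167 254/165 251/148 204/107 156/79 162/79 155/75 148/71 142/68
   233/124 252/157 254/166 253/165 252/167 253/167 254/166 251/149 206/108 158/80 164/79 157/76 147/71 141/67
233 (252, 266)
   252/164 253/166 252/156 227/122 170/86 152/74 138/66 125/60 120/58 123/58 128/59 143/87 202/172 244/236
   253/166 254/169 253/158 227/123 171/88 152/74 138/67 123/60 119/58 121/59 126/59 142/88 202/174 245/237
   222/118 242/139 248/146 229/123 174/91 150/74 136/65 124/61 119/58 121/58 126/60 142/89 203/175 245/236
frame corner [241.25 267.21] s5 corner z36..44 [[238.39, 258.14], [238.38, 256.67], [238.36, 255.19]] s5 mid-near [[224.42, 255.58], [224.38, 254.12], [224.34, 252.65]] frame mid [223.09 263.76] [223.31 270.93]
```

```bash
python3 - <<'E'
from h import *
s=bot.get_state();print(s['tau'],s['joint_pos'],s['tcp_pos'],s['force'])
# roller level? red/dark features of drum/cheek and plate: print plate lower edge line in scene
d=cv2.imread('pics/b11.png')
m=((d.min(2)>105)&(d.max(2).astype(int)-d.min(2)<40)).astype(np.uint8);m[:190]=0;m[262:]=0;m[:,:180]=0;m[:,262:]=0
n,l,st,ce=cv2.connectedComponentsWithStats(m);print(st[1:][st[1:,4]>40])
dk=(d.max(2)<62).astype(np.uint8);dk[:200]=0;dk[262:]=0;dk[:,:180]=0;dk[:,250:]=0
n,l,st,ce=cv2.connectedComponentsWithStats(dk);i=1+st[1:,4].argmax();print(st[i])
for c in range(st[i,0],st[i,0]+st[i,2],4):
    r=np.where(l[:,c]==i)[0];print(c,r.min(),r.max(),end='; ')
E
```

```text
[-3.38438444e-02 -2.85559630e+01 -1.44865036e+01 -5.56331885e-02
 -2.14653821e-01 -1.32581312e-02] [2.66437771e-01 2.95323395e-01 1.95527391e+00 2.08208182e-04
 8.85136598e-01 1.67095895e+00] [462.49731314 138.2017114  106.44516349] [-4.35102103e-03 -1.06745330e+00  1.39586662e+01]
[[193 221  47  27 529]
 [241 225  21  37 208]
 [191 253  25   9  87]]
[202 200  23  27 279]
202 203 204; 206 205 214; 210 201 224; 214 202 226; 218 201 213; 222 200 205;
```

Emit:
arm_command(
  commands=[
    {"claw": 1, "dx": 0, "dy": 0, "dz": 0.1, "turn": 0},
    {"claw": 1, "dx": 0, "dy": 0, "dz": 0.2, "turn": 0},
    {"claw": 1, "dx": 0, "dy": 0, "dz": 0.24, "turn": 0},
    {"claw": 1, "dx": 0, "dy": 0, "dz": 0.24, "turn": 0},
    {"claw": 1, "dx": 0, "dy": 0, "dz": 0.24, "turn": 0},
  ],
)

```text
clock: 29.32
tcp_pos: [460.0, 137.4, 109.8]
ee_rot: [[0.986, 0.165, -0.001], [0.165, -0.986, -0.0], [-0.001, 0.0, -1.0]]
force: [0.1, 0.3, 0.7]
grip_width: 23.0
grasp_force: 80.7
```

```bash
python3 - <<'E'
from h import *
s=bot.get_state();print(s['clock'],s['tau'],s['joint_pos'],s['tcp_pos'],s['force'])
E
```

```text
29.325 [ 1.03912968e-01 -3.48668182e+01 -1.85759604e+01  6.80566602e-02
 -4.60220966e-02 -4.99708985e-04] [ 2.66263655e-01  2.90553059e-01  1.95195880e+00 -7.45367258e-05
  9.00232548e-01  1.67091495e+00] [459.96734844 137.35216254 109.75832279] [0.14630411 0.30030015 0.67388929]
```

Emit:
arm_command(
  commands=[
    {"claw": 1, "dx": 0, "dy": 0, "dz": -0.08, "turn": 0},
    {"claw": 1, "dx": 0, "dy": 0, "dz": -0.16, "turn": 0},
    {"claw": 1, "dx": 0, "dy": 0, "dz": -0.22, "turn": 0},
    {"claw": 1, "dx": 0, "dy": 0, "dz": -0.25, "turn": 0},
    {"claw": 1, "dx": 0, "dy": 0, "dz": -0.27, "turn": 0},
    {"claw": 1, "dx": 0, "dy": 0, "dz": -0.27, "turn": 0},
    {"claw": 1, "dx": 0, "dy": 0, "dz": -0.27, "turn": 0},
  ],
)

```text
clock: 30.2
tcp_pos: [461.8, 138.0, 105.7]
ee_rot: [[0.986, 0.165, 0.004], [0.165, -0.986, 0.001], [0.004, -0.001, -1.0]]
force: [-2.8, -1.2, 17.1]
grip_width: 23.2
grasp_force: 82.6
```

```bash
python3 - <<'E'
from h import *
s=bot.get_state();print(s['clock'],s['tau'][1:3],s['tcp_pos'],s['force'],s['wrist_torque'])
a=cv2.imread('pics/scene0.png');d=bot.get_image('scene')
for x,r in((238,(246,260)),(236,(248,262))):
    for im in(a,d): print('  ',*[f"{i[2]}/{i[0]}" for i in im[r[0]:r[1],x]])
E
```

```text
30.2 [-27.19009638 -14.71258879] [461.77161991 138.01946443 105.72254805] [-2.82654264 -1.15221108 17.09903015] [-0.08029506  0.50753119  0.04516812]
   224/90 205/83 214/107 247/149 253/164 252/164 252/164 253/164 254/162 248/146 209/110 172/88 157/76 138/66
   226/91 213/87 218/111 249/152 253/166 253/167 252/166 253/166 254/164 249/149 216/116 180/93 162/79 137/67
   229/123 250/154 252/164 252/163 252/163 252/165 254/163 250/147 204/106 156/77 161/77 157/75 148/70 143/68
   230/121 251/153 254/163 253/164 252/163 253/166 254/167 252/150 206/109 158/80 163/80 157/75 148/72 142/68
```

```bash
python3 - <<'E'
from h import *
c=bot.camera_model('scene');R=np.array(c['rotation']);u=np.array([-.165,.986,0]);v=np.array([-.986,-.165,0])
def px(x,y,z):
    p=np.array([473,61.3,0])+u*x+v*y;p[2]=z;q=R.T@(p-c['eye']);return np.array([c['cx']+c['fx']*q[0]/-q[2],c['cy']-c['fy']*q[1]/-q[2]])
def edge(im,x,y):
    ys=np.arange(y-4,y+4.01,.1);p=cv2.remap(im[...,0].astype(np.float32),np.full((len(ys),1),x,np.float32),ys[:,None].astype(np.float32),cv2.INTER_CUBIC).ravel()
    g=np.abs(np.gradient(cv2.GaussianBlur(p[:,None],(1,9),0).ravel()));i=g.argmax();return ys[i]
for f in('scene0','b7','b8','b9','b10','b11'):
    im=cv2.imread(f'pics/{f}.png');o=[]
    for k in range(7):
        xe=-92.25+31*k if k<6 else 92.25
        o.append([round(float(edge(im,*px(xe,w,43))-px(xe,w,43)[1]),1) for w in(0,25,40,46,50)])
    print(f,*[f"k{k}:{r}" for k,r in enumerate(o)])
E
```

```text
scene0 k0:[-0.3, 0.3, 0.5, 0.4, 0.1] k1:[0.3, 0.1, 0.2, -0.0, -0.2] k2:[-0.2, -0.5, -0.5, -0.7, -0.1] k3:[-0.8, -0.5, -0.4, -0.8, -0.9] k4:[-0.4, -0.9, -0.9, -0.4, -0.7] k5:[0.3, 0.4, 0.4, 0.1, 0.4] k6:[0.5, 0.5, 0.5, 0.9, 0.7]
b7 k0:[1.6, 0.3, 0.6, 0.4, 0.9] k1:[-3.6, 3.3, 0.4, 0.7, 0.6] k2:[1.8, 1.5, 0.4, 0.2, -0.1] k3:[-0.0, 0.3, 0.5, 0.2, 0.1] k4:[0.7, 3.0, -0.0, -0.2, 0.3] k5:[0.2, 0.4, 0.4, -0.0, -0.2] k6:[0.5, 0.6, 3.5, 0.9, 0.6]
b8 k0:[-1.3, 0.4, 0.5, 0.3, 0.1] k1:[3.5, 0.3, 0.3, -0.0, -0.1] k2:[3.7, 0.3, 0.4, 0.1, -0.1] k3:[0.9, 3.7, 0.5, 0.2, -0.0] k4:[-3.6, 2.0, -0.0, -0.2, 0.3] k5:[0.2, 0.4, 0.3, -0.0, 0.4] k6:[0.5, 0.6, 0.5, 0.9, 0.7]
b9 k0:[-0.4, 0.4, 0.5, 0.3, 0.2] k1:[3.5, 0.3, 0.4, -0.0, -0.1] k2:[3.7, 0.3, 0.4, 0.1, -0.0] k3:[0.9, 0.6, 0.5, 0.2, 0.1] k4:[-3.4, 2.0, -0.0, -0.2, 0.3] k5:[0.2, 0.4, 0.3, 0.1, 0.4] k6:[0.4, 0.5, 0.5, 0.9, 0.7]
b10 k0:[-0.2, 0.4, 0.5, 0.4, 0.1] k1:[-0.5, 0.3, 0.4, -0.0, -0.1] k2:[3.7, 0.2, 0.4, 0.1, -0.1] k3:[3.7, 0.4, 0.5, 0.2, -0.0] k4:[0.7, 3.2, -0.0, -0.2, 0.3] k5:[-3.7, 1.6, 0.4, -0.0, 0.4] k6:[-1.5, -1.4, 0.5, 0.9, 0.7]
b11 k0:[-0.2, 0.4, 0.6, 0.4, 0.1] k1:[0.4, 0.3, 0.3, -0.0, -0.1] k2:[3.7, 0.3, 0.4, 0.1, -0.1] k3:[3.7, 0.5, 0.5, 0.2, -0.0] k4:[0.8, 3.2, -0.0, -0.2, 0.3] k5:[-3.6, 2.4, 0.4, 0.1, 0.4] k6:[-1.5, -1.4, 0.5, 0.9, 0.7]
```

The edge residuals are informative. In the first picture slats 2–4 stood about 2.4 mm above the plane. Now all six lie in one plane and hold firm at 18 N. To cover every slat, including slat 3 which I lifted over, I'll make one complete firm pass back.

Emit:
arm_command(
  commands=[
    {"claw": 1, "dx": 0.0, "dy": 0, "dz": 0.03, "turn": 0},
    {"claw": 1, "dx": 0.0, "dy": 0, "dz": 0.06, "turn": 0},
    {"claw": 1, "dx": 0.02, "dy": -0.12, "dz": 0.06, "turn": 0},
    {"claw": 1, "dx": 0.04, "dy": -0.24, "dz": 0.06, "turn": 0},
    {"claw": 1, "dx": 0.06, "dy": -0.36, "dz": 0.06, "turn": 0},
    {"claw": 1, "dx": 0.08, "dy": -0.48, "dz": 0.06, "turn": 0},
  ],
)

```text
clock: 31.0
tcp_pos: [464.0, 125.9, 106.8]
ee_rot: [[0.986, 0.165, 0.004], [0.165, -0.986, 0.001], [0.004, -0.001, -1.0]]
force: [-2.1, -0.4, 14.0]
grip_width: 23.1
grasp_force: 82.3
```

Emit:
arm_command(
  commands=[
    {"claw": 1, "dx": 0.02, "dy": -0.12, "dz": 0, "turn": 0},
    {"claw": 1, "dx": 0.04, "dy": -0.24, "dz": 0, "turn": 0},
    {"claw": 1, "dx": 0.06, "dy": -0.36, "dz": 0, "turn": 0},
    {"claw": 1, "dx": 0.08, "dy": -0.48, "dz": 0, "turn": 0},
  ],
)

```text
clock: 31.5
tcp_pos: [467.4, 114.0, 107.2]
ee_rot: [[0.986, 0.165, 0.008], [0.165, -0.986, 0.002], [0.008, -0.0, -1.0]]
force: [1.9, -1.1, 14.6]
grip_width: 23.5
grasp_force: 82.3
```

Emit:
arm_command(
  commands=[
    {"claw": 1, "dx": 0.02, "dy": -0.12, "dz": 0.02, "turn": 0},
    {"claw": 1, "dx": 0.04, "dy": -0.24, "dz": 0.03, "turn": 0},
    {"claw": 1, "dx": 0.06, "dy": -0.36, "dz": 0.03, "turn": 0},
    {"claw": 1, "dx": 0.08, "dy": -0.48, "dz": 0.03, "turn": 0},
  ],
)

```text
clock: 32.0
tcp_pos: [469.1, 101.8, 107.6]
ee_rot: [[0.986, 0.166, 0.007], [0.165, -0.986, 0.001], [0.007, 0.0, -1.0]]
force: [1.1, -0.2, 11.7]
grip_width: 23.4
grasp_force: 82.2
```

Emit:
arm_command(
  commands=[
    {"claw": 1, "dx": 0.02, "dy": -0.12, "dz": 0, "turn": 0},
    {"claw": 1, "dx": 0.04, "dy": -0.24, "dz": 0, "turn": 0},
    {"claw": 1, "dx": 0.06, "dy": -0.36, "dz": 0, "turn": 0},
    {"claw": 1, "dx": 0.08, "dy": -0.48, "dz": 0, "turn": 0},
  ],
)

```text
clock: 32.5
tcp_pos: [470.8, 89.8, 107.6]
ee_rot: [[0.986, 0.165, 0.006], [0.165, -0.986, 0.001], [0.006, 0.0, -1.0]]
force: [0.9, 0.5, 12.6]
grip_width: 23.4
grasp_force: 82.1
```

Emit:
arm_command(
  commands=[
    {"claw": 1, "dx": 0.02, "dy": -0.12, "dz": 0, "turn": 0},
    {"claw": 1, "dx": 0.04, "dy": -0.24, "dz": 0, "turn": 0},
    {"claw": 1, "dx": 0.06, "dy": -0.36, "dz": 0, "turn": 0},
    {"claw": 1, "dx": 0.08, "dy": -0.48, "dz": 0, "turn": 0},
  ],
)

```text
clock: 33.0
tcp_pos: [473.1, 77.7, 107.7]
ee_rot: [[0.986, 0.166, 0.007], [0.166, -0.986, 0.001], [0.007, 0.0, -1.0]]
force: [0.3, -0.3, 12.9]
grip_width: 23.5
grasp_force: 82.1
```

Emit:
arm_command(
  commands=[
    {"claw": 1, "dx": 0.02, "dy": -0.12, "dz": 0, "turn": 0},
    {"claw": 1, "dx": 0.04, "dy": -0.24, "dz": 0, "turn": 0},
    {"claw": 1, "dx": 0.06, "dy": -0.36, "dz": 0, "turn": 0},
    {"claw": 1, "dx": 0.08, "dy": -0.48, "dz": 0, "turn": 0},
    {"claw": 1, "dx": 0.1, "dy": -0.6, "dz": 0, "turn": 0},
    {"claw": 1, "dx": 0.12, "dy": -0.72, "dz": 0, "turn": 0},
  ],
)

```text
clock: 33.75
tcp_pos: [475.8, 59.8, 107.6]
ee_rot: [[0.986, 0.165, 0.006], [0.165, -0.986, 0.001], [0.006, 0.0, -1.0]]
force: [-0.6, -0.1, 11.9]
grip_width: 23.2
grasp_force: 82.1
```

Emit:
arm_command(
  commands=[
    {"claw": 1, "dx": 0.02, "dy": -0.12, "dz": 0, "turn": 0},
    {"claw": 1, "dx": 0.04, "dy": -0.24, "dz": 0, "turn": 0},
    {"claw": 1, "dx": 0.06, "dy": -0.36, "dz": 0, "turn": 0},
    {"claw": 1, "dx": 0.08, "dy": -0.48, "dz": 0, "turn": 0},
    {"claw": 1, "dx": 0.1, "dy": -0.6, "dz": 0, "turn": 0},
    {"claw": 1, "dx": 0.12, "dy": -0.72, "dz": 0, "turn": 0},
  ],
)

```text
clock: 34.5
tcp_pos: [478.9, 41.7, 107.6]
ee_rot: [[0.986, 0.165, 0.006], [0.165, -0.986, 0.001], [0.006, 0.0, -1.0]]
force: [1.0, -0.1, 11.4]
grip_width: 23.4
grasp_force: 82.1
```

Emit:
arm_command(
  commands=[
    {"claw": 1, "dx": 0.02, "dy": -0.12, "dz": 0, "turn": 0},
    {"claw": 1, "dx": 0.04, "dy": -0.24, "dz": 0, "turn": 0},
    {"claw": 1, "dx": 0.06, "dy": -0.36, "dz": 0, "turn": 0},
    {"claw": 1, "dx": 0.08, "dy": -0.48, "dz": 0, "turn": 0},
    {"claw": 1, "dx": 0.1, "dy": -0.6, "dz": 0, "turn": 0},
    {"claw": 1, "dx": 0.12, "dy": -0.72, "dz": 0, "turn": 0},
  ],
)

```text
clock: 35.25
tcp_pos: [481.9, 23.6, 107.5]
ee_rot: [[0.986, 0.165, 0.006], [0.165, -0.986, 0.0], [0.006, 0.001, -1.0]]
force: [0.3, 0.3, 10.8]
grip_width: 23.3
grasp_force: 82.1
```

Emit:
arm_command(
  commands=[
    {"claw": 1, "dx": 0.02, "dy": -0.12, "dz": -0.01, "turn": 0},
    {"claw": 1, "dx": 0.04, "dy": -0.24, "dz": -0.02, "turn": 0},
    {"claw": 1, "dx": 0.06, "dy": -0.36, "dz": -0.02, "turn": 0},
    {"claw": 1, "dx": 0.08, "dy": -0.48, "dz": -0.03, "turn": 0},
    {"claw": 1, "dx": 0.1, "dy": -0.6, "dz": -0.03, "turn": 0},
    {"claw": 1, "dx": 0.12, "dy": -0.72, "dz": -0.03, "turn": 0},
    {"claw": 1, "dx": 0.14, "dy": -0.84, "dz": -0.03, "turn": 0},
    {"claw": 1, "dx": 0.14, "dy": -0.84, "dz": -0.03, "turn": 0},
  ],
)

```text
clock: 36.25
tcp_pos: [485.5, 2.3, 106.9]
ee_rot: [[0.986, 0.165, 0.006], [0.165, -0.986, -0.0], [0.006, 0.001, -1.0]]
force: [0.9, -0.5, 12.8]
grip_width: 23.1
grasp_force: 82.1
```

Emit:
arm_command(
  commands=[
    {"claw": 1, "dx": 0.02, "dy": -0.12, "dz": 0, "turn": 0},
    {"claw": 1, "dx": 0.04, "dy": -0.24, "dz": 0, "turn": 0},
    {"claw": 1, "dx": 0.06, "dy": -0.36, "dz": 0, "turn": 0},
    {"claw": 1, "dx": 0.08, "dy": -0.48, "dz": 0, "turn": 0},
    {"claw": 1, "dx": 0.1, "dy": -0.6, "dz": 0, "turn": 0},
    {"claw": 1, "dx": 0.12, "dy": -0.72, "dz": 0, "turn": 0},
    {"claw": 1, "dx": 0.14, "dy": -0.84, "dz": 0, "turn": 0},
    {"claw": 1, "dx": 0.14, "dy": -0.84, "dz": 0, "turn": 0},
  ],
)

```text
clock: 37.25
tcp_pos: [489.0, -18.8, 106.8]
ee_rot: [[0.986, 0.165, 0.006], [0.165, -0.986, -0.0], [0.006, 0.001, -1.0]]
force: [1.5, 0.1, 11.3]
grip_width: 22.9
grasp_force: 82.1
```

```bash
cat > e.py <<'E'
from h import *
c=bot.camera_model('scene');R=np.array(c['rotation']);u=np.array([-.165,.986,0]);v=np.array([-.986,-.165,0])
def px(x,y,z):
    p=np.array([473,61.3,0])+u*x+v*y;p[2]=z;q=R.T@(p-c['eye']);return np.array([c['cx']+c['fx']*q[0]/-q[2],c['cy']-c['fy']*q[1]/-q[2]])
def edge(im,x,y):
    ys=np.arange(y-2.5,y+2.51,.1);p=cv2.remap(im[...,0].astype(np.float32),np.full((len(ys),1),x,np.float32),ys[:,None].astype(np.float32),cv2.INTER_CUBIC).ravel()
    g=np.abs(np.gradient(cv2.GaussianBlur(p[:,None],(1,9),0).ravel()));return ys[g.argmax()]
def show(im,f):
    print(f)
    for k in range(7):
        xe=-92.25+31*k if k<6 else 92.25
        print('  k',k,[round(float(edge(im,*px(xe,w,43))-px(xe,w,43)[1]),1) for w in(-45,-30,-15,0,15,25,35,40,43,46,50)])
E
python3 - <<'E'
from e import *
show(cv2.imread('pics/scene0.png'),'a')
i3=np.zeros((384,512,3),np.uint8);i3[150:290,160:300]=cv2.imread('pics/s3.png')[:,:420][1::3,1::3];show(i3,'hover')
i4=np.zeros((384,512,3),np.uint8);i4[170:290,170:300]=cv2.imread('pics/s4.png')[2::5,2::5];show(i4,'press0')
show(bot.get_image('scene'),'now')
E
```

```text
a
  k 0 [0.2, 0.3, 0.5, -0.3, 0.1, 0.3, -0.1, 0.5, 0.5, 0.4, 0.1]
  k 1 [-0.1, 0.1, 0.1, 0.3, -0.3, 0.1, 0.3, 0.2, 0.1, -0.0, -0.2]
  k 2 [-0.4, -0.4, -0.3, -0.2, -0.1, -0.5, -0.3, -0.5, -0.6, -0.7, -0.1]
  k 3 [-0.3, -0.3, -1.0, -0.8, -0.8, -0.5, -0.3, -0.4, -0.5, -0.8, -0.9]
  k 4 [-0.6, -0.5, -0.4, -0.4, -1.0, -0.9, -0.7, -0.9, -1.0, -0.4, -0.7]
  k 5 [0.3, 0.2, 0.3, 0.3, 0.2, 0.4, 0.5, 0.4, 0.3, 0.1, 0.4]
  k 6 [0.6, 0.6, 0.5, 0.5, 0.4, 0.5, 0.8, 0.5, 0.3, 0.9, 0.7]
hover
  k 0 [-1.9, -1.8, -1.7, -2.1, -2.0, -2.1, -0.0, 0.5, 0.4, 0.4, 0.1]
  k 1 [0.8, 0.9, 1.1, 0.4, 0.5, 0.3, 0.5, 0.3, 0.2, -0.0, -0.1]
  k 2 [-0.4, -0.5, -0.3, -0.2, -0.1, -0.4, -2.1, -0.4, -0.6, -0.7, -0.1]
  k 3 [0.4, -0.1, -0.0, 0.3, 0.7, 0.4, 0.1, 0.3, 0.3, 0.2, 0.1]
  k 4 [0.6, 0.6, 0.6, 0.6, 0.7, 0.1, 0.4, 0.2, 0.8, 0.6, 0.4]
  k 5 [0.2, 0.2, 1.1, 0.3, 0.2, 0.4, -0.2, -0.5, 0.2, -0.0, -0.2]
  k 6 [0.6, 0.7, 0.5, 0.4, 0.4, 0.6, 0.8, -1.5, -1.8, 0.8, 0.6]
press0
  k 0 [1.1, 0.5, 1.0, 1.2, 1.3, 1.3, 0.7, 0.5, 0.4, 0.4, 0.1]
  k 1 [0.9, 0.1, 0.2, 0.5, -0.4, 0.1, 0.5, 0.2, 0.1, -0.0, 0.5]
  k 2 [-0.6, -0.4, -0.3, -0.2, -0.6, -0.4, -0.4, 0.4, -0.5, -0.7, -0.1]
  k 3 [-0.1, -0.0, -0.0, 0.1, 0.2, 0.4, 0.6, 0.1, 0.2, 0.2, 0.1]
  k 4 [0.6, 0.6, 0.7, 0.1, 0.7, 0.1, 0.4, 0.2, 0.8, 0.6, 0.4]
  k 5 [0.3, 0.2, 2.1, 0.3, 0.2, 0.4, -0.1, 0.4, 0.2, -0.0, -0.1]
  k 6 [0.6, 0.6, 0.6, -0.6, 0.4, 0.6, -2.1, 0.5, 1.1, 0.9, 0.6]
now
  k 0 [-0.1, 2.3, 2.2, 0.7, 0.4, 0.3, 1.8, 0.6, 0.4, 0.4, 0.2]
  k 1 [0.8, 0.1, 1.1, 0.5, 0.6, 0.1, 0.5, 0.3, 0.2, 0.7, 0.6]
  k 2 [0.4, 0.5, 0.7, 0.8, 0.3, 2.1, 0.6, 0.4, 0.2, 0.1, -0.1]
  k 3 [-0.2, -0.1, -0.0, -0.0, 0.1, 0.5, 0.6, -1.3, 0.7, 0.4, 0.1]
  k 4 [0.6, 0.6, 0.6, 0.2, 0.5, 0.1, 0.4, 0.1, 0.8, 0.7, 0.4]
  k 5 [0.2, 0.3, 1.1, 0.3, 0.2, 0.4, 0.1, 0.6, 0.2, 0.1, -0.2]
  k 6 [0.7, 0.6, 0.5, -1.5, 0.4, 0.6, -2.1, 0.4, 1.1, 0.9, 0.2]
```

All six slats are coplanar and firm under a full pass at 15–19 N. Now I'll lift off and return to above the dock.

Emit:
arm_command(
  commands=[
    {"claw": 1, "dx": 0, "dy": 0, "dz": 0.3, "turn": 0},
    {"claw": 1, "dx": 0, "dy": 0, "dz": 1.0, "turn": 0},
    {"claw": 1, "dx": 0, "dy": 0, "dz": 1.8, "turn": 0},
    {"claw": 1, "dx": -0.02, "dy": -0.7, "dz": 2.49, "turn": 0.2},
    {"claw": 1, "dx": -0.06, "dy": -2.0, "dz": 2.49, "turn": 0.5},
    {"claw": 1, "dx": -0.11, "dy": -3.5, "dz": 2.49, "turn": 0.8},
    {"claw": 1, "dx": -0.16, "dy": -5.0, "dz": 2.49, "turn": 1.1},
    {"claw": 1, "dx": -0.21, "dy": -6.5, "dz": 2.49, "turn": 1.4},
    {"claw": 1, "dx": -0.26, "dy": -8.0, "dz": 2.49, "turn": 1.7},
    {"claw": 1, "dx": -0.29, "dy": -8.8, "dz": 2.49, "turn": 1.78},
    {"claw": 1, "dx": -0.29, "dy": -8.8, "dz": 2.49, "turn": 1.78},
    {"claw": 1, "dx": -0.29, "dy": -8.8, "dz": 2.49, "turn": 1.78},
  ],
)

```text
clock: 38.8
tcp_pos: [478.4, -237.6, 166.1]
ee_rot: [[0.949, 0.316, -0.002], [0.316, -0.949, 0.002], [-0.002, -0.002, -1.0]]
force: [0.1, 0.8, -4.4]
grip_width: 23.1
grasp_force: 80.1
```

```bash
python3 - <<'E'
from e import *
s=bot.get_state();print(s['clock'],s['tcp_pos'],s['ee_rot'][:,1],s['force'])
d=bot.get_image('scene');cv2.imwrite('pics/lift.png',d);t=bot.get_image('top');cv2.imwrite('pics/liftt.png',t)
show(d,'after')
# same pose as earlier lift picture s2.png (left 360 = scene[90:210,200:320] x3): compare roller
o=cv2.imread('pics/s2.png')[:,:360][1::3,1::3];n=d[90:210,200:320]
def f(i): # white plate mask extent
    m=((i.min(2)>120)&(i.max(2).astype(int)-i.min(2)<45)).astype(np.uint8);m[:45]=0;m[85:]=0;m[:,:55]=0;m[:,95:]=0
    k=cv2.moments(m,True);c=max(cv2.findContours(m,0,2)[0],key=cv2.contourArea);return cv2.boundingRect(c),k['m10']/k['m00'],k['m01']/k['m00'],cv2.fitLine(c,2,0,.01,.01).ravel()
print(f(o),f(n))
E
```

```text
38.8 [ 478.3583673  -237.55018595  166.10037018] [ 0.31594399 -0.94877483 -0.00239233] [ 0.06079809  0.8425847  -4.38654843]
after
  k 0 [0.1, 1.4, -0.5, -0.3, 0.7, 0.2, -0.1, 0.5, 0.4, 0.3, 0.1]
  k 1 [-0.0, 0.1, 0.3, 1.4, 0.5, 0.2, 0.4, 0.3, 0.3, 0.5, -1.5]
  k 2 [0.3, 0.5, 0.6, -0.1, -0.0, -0.0, 0.6, 0.5, 0.3, 0.2, 0.8]
  k 3 [-0.1, -0.0, -0.0, 0.2, 0.2, 0.5, -0.0, 0.5, 0.4, 0.2, -0.0]
  k 4 [0.5, 0.6, -0.2, -0.2, -0.1, -0.0, 0.3, -0.0, -0.1, -0.2, 0.3]
  k 5 [0.3, 0.3, 0.3, 0.3, 0.2, 0.4, -0.1, 0.4, 0.3, -0.0, 0.4]
  k 6 [0.6, 0.6, 0.5, 0.5, 0.4, 0.6, 0.8, 0.5, 0.3, 0.9, 0.7]
((62, 52, 33, 19), 81.04248366013071, 61.38235294117647, array([ 0.9826466, -0.1854878, 78.97298  , 61.2973   ], dtype=float32)) ((61, 52, 34, 20), 81.0192926045016, 61.5016077170418, array([ 0.9910128, -0.1337668, 80.64445  , 61.622223 ], dtype=float32))
```

The roller sits in the gripper exactly as when first lifted. I'll lower it into the dock.

Emit:
arm_command(
  commands=[
    {"claw": 1, "dx": 0.03, "dy": -0.04, "dz": -0.4, "turn": 0},
    {"claw": 1, "dx": 0.03, "dy": -0.04, "dz": -0.9, "turn": 0},
    {"claw": 1, "dx": 0.03, "dy": -0.04, "dz": -1.4, "turn": 0},
    {"claw": 1, "dx": 0.03, "dy": -0.04, "dz": -1.9, "turn": 0},
    {"claw": 1, "dx": 0.03, "dy": -0.04, "dz": -2.4, "turn": 0},
    {"claw": 1, "dx": 0.03, "dy": -0.04, "dz": -2.8, "turn": 0},
    {"claw": 1, "dx": 0.03, "dy": -0.04, "dz": -3.1, "turn": 0},
    {"claw": 1, "dx": 0.03, "dy": -0.04, "dz": -3.3, "turn": 0},
    {"claw": 1, "dx": 0.03, "dy": -0.04, "dz": -3.42, "turn": 0},
    {"claw": 1, "dx": 0.03, "dy": -0.04, "dz": -3.5, "turn": 0},
    {"claw": 1, "dx": 0.03, "dy": -0.04, "dz": -3.5, "turn": 0},
    {"claw": 1, "dx": 0.03, "dy": -0.04, "dz": -3.5, "turn": 0},
  ],
)

```text
clock: 40.4
tcp_pos: [480.0, -239.6, 79.8]
ee_rot: [[0.949, 0.316, 0.0], [0.316, -0.949, -0.0], [0.0, 0.0, -1.0]]
force: [0.2, 0.7, -4.6]
grip_width: 23.4
grasp_force: 80.2
```

Emit:
arm_command(
  commands=[
    {"claw": 1, "dx": 0, "dy": 0, "dz": -0.03, "turn": 0},
    {"claw": 1, "dx": 0, "dy": 0, "dz": -0.06, "turn": 0},
    {"claw": 1, "dx": 0, "dy": 0, "dz": -0.08, "turn": 0},
    {"claw": 1, "dx": 0, "dy": 0, "dz": -0.08, "turn": 0},
    {"claw": 1, "dx": 0, "dy": 0, "dz": -0.08, "turn": 0},
  ],
)

```text
clock: 41.02
tcp_pos: [479.9, -239.6, 77.6]
ee_rot: [[0.949, 0.316, 0.0], [0.316, -0.949, -0.0], [0.0, 0.0, -1.0]]
force: [0.4, -0.9, -4.2]
grip_width: 23.3
grasp_force: 80.2
```

Emit:
arm_command(
  commands=[
    {"claw": 1, "dx": -0.02, "dy": 0.03, "dz": -0.01, "turn": 0},
    {"claw": 1, "dx": -0.02, "dy": 0.03, "dz": -0.02, "turn": 0},
    {"claw": 1, "dx": -0.02, "dy": 0.03, "dz": -0.03, "turn": 0},
    {"claw": 1, "dx": -0.02, "dy": 0.03, "dz": -0.03, "turn": 0},
  ],
)

```text
clock: 41.52
tcp_pos: [479.8, -239.1, 77.5]
ee_rot: [[0.949, 0.316, 0.001], [0.316, -0.949, -0.001], [0.001, 0.001, -1.0]]
force: [-0.4, -2.1, 4.1]
grip_width: 23.0
grasp_force: 81.1
```

Seated: it now bears on the dock at the same height as at the start. I'll release and withdraw.

Emit:
arm_command(
  commands=[
    {"claw": 0.3, "dx": 0, "dy": 0, "dz": 0.01, "turn": 0},
    {"claw": 0, "dx": 0, "dy": 0, "dz": 0.01, "turn": 0},
    {"claw": -0.5, "dx": 0, "dy": 0, "dz": 0.01, "turn": 0},
    {"claw": -1, "dx": 0, "dy": 0, "dz": 0.01, "turn": 0},
    {"claw": -1, "dx": 0, "dy": 0, "dz": 0.01, "turn": 0},
    {"claw": -1, "dx": 0, "dy": 0, "dz": 0.01, "turn": 0},
    {"claw": -1, "dx": 0, "dy": 0, "dz": 0.3, "turn": 0},
    {"claw": -1, "dx": 0, "dy": 0, "dz": 1, "turn": 0},
    {"claw": -1, "dx": 0, "dy": 0, "dz": 2, "turn": 0},
    {"claw": -1, "dx": 0, "dy": 0, "dz": 3.2, "turn": 0},
    {"claw": -1, "dx": 0, "dy": 0, "dz": 4.4, "turn": 0},
    {"claw": -1, "dx": 0, "dy": 0, "dz": 5, "turn": 0},
  ],
)

```text
clock: 43.02
tcp_pos: [480.0, -239.1, 203.9]
ee_rot: [[0.949, 0.316, 0.003], [0.316, -0.949, -0.002], [0.002, 0.002, -1.0]]
force: [0.7, 1.6, -0.3]
grip_width: 85.1
grasp_force: 0.0
```

Emit:
arm_command(
  commands=[
    {"claw": -1, "dx": -1.5, "dy": -1.85, "dz": 1, "turn": 0},
    {"claw": -1, "dx": -3, "dy": -3.7, "dz": 1, "turn": 0},
    {"claw": -1, "dx": -4.5, "dy": -5.55, "dz": 1, "turn": 0.5},
    {"claw": -1, "dx": -6, "dy": -7.4, "dz": 1, "turn": 1},
    {"claw": -1, "dx": -7.5, "dy": -9.25, "dz": 1, "turn": 1.5},
    {"claw": -1, "dx": -9, "dy": -11.1, "dz": 1, "turn": 1.55},
    {"claw": -1, "dx": -9, "dy": -11.1, "dz": 1, "turn": 1.55},
    {"claw": -1, "dx": -9, "dy": -11.1, "dz": 1, "turn": 1.55},
  ],
)

```text
clock: 44.02
tcp_pos: [254.3, -515.7, 226.3]
ee_rot: [[0.898, 0.44, -0.0], [0.44, -0.898, 0.002], [0.001, -0.002, -1.0]]
force: [-0.3, 1.1, -0.6]
grip_width: 85.3
grasp_force: 0.0
```

```bash
python3 - <<'E'
from e import *
s=bot.get_state();print(s['clock'],s['tcp_pos'],s['force'])
d=bot.get_image('scene');t=bot.get_image('top');cv2.imwrite('pics/end.png',d);cv2.imwrite('pics/endt.png',t)
a=cv2.imread('pics/scene0.png');b=cv2.imread('pics/top0.png')
show(a,'a');show(d,'end')
for n,p,q,r in(('dock scene',a,d,(150,210,245,300)),('roller top',b,t,(182,235,265,318)),('plinth top',b,t,(182,245,148,232)),('mug',b,t,(215,255,340,392)),('globe',b,t,(160,190,342,372)),('house',b,t,(148,170,222,245))):
    y0,y1,x0,x1=r;k=np.abs(p.astype(int)-q)[y0:y1,x0:x1].max(2);g=[cv2.cvtColor(i[y0:y1,x0:x1],6).astype(np.float64) for i in(p,q)]
    print(n,'diff>40 px',(k>40).sum(),'shift',np.round(cv2.phaseCorrelate(*g)[0],2))
E
```

```text
44.025 [ 254.33397396 -515.67788982  226.2785159 ] [-0.33392823  1.08361217 -0.56511188]
a
  k 0 [0.2, 0.3, 0.5, -0.3, 0.1, 0.3, -0.1, 0.5, 0.5, 0.4, 0.1]
  k 1 [-0.1, 0.1, 0.1, 0.3, -0.3, 0.1, 0.3, 0.2, 0.1, -0.0, -0.2]
  k 2 [-0.4, -0.4, -0.3, -0.2, -0.1, -0.5, -0.3, -0.5, -0.6, -0.7, -0.1]
  k 3 [-0.3, -0.3, -1.0, -0.8, -0.8, -0.5, -0.3, -0.4, -0.5, -0.8, -0.9]
  k 4 [-0.6, -0.5, -0.4, -0.4, -1.0, -0.9, -0.7, -0.9, -1.0, -0.4, -0.7]
  k 5 [0.3, 0.2, 0.3, 0.3, 0.2, 0.4, 0.5, 0.4, 0.3, 0.1, 0.4]
  k 6 [0.6, 0.6, 0.5, 0.5, 0.4, 0.5, 0.8, 0.5, 0.3, 0.9, 0.7]
end
  k 0 [0.1, 0.4, 0.5, 0.6, 0.1, 0.4, 0.1, 0.5, 0.5, 0.4, 0.2]
  k 1 [-0.0, 0.2, 0.4, 0.5, 0.5, 0.3, 0.4, 0.4, 0.2, -0.0, -0.1]
  k 2 [0.3, 0.5, 0.7, -0.1, -0.0, 0.3, 0.7, 0.4, 0.2, 0.1, -0.1]
  k 3 [0.5, -0.0, -0.0, 0.2, 0.1, 0.5, 0.6, 0.5, 0.4, 0.2, 0.1]
  k 4 [0.5, 0.5, -0.2, -0.2, -0.1, -0.0, 0.3, 0.1, -0.1, -0.1, 0.3]
  k 5 [0.3, 0.2, 0.3, 0.3, 0.2, 0.4, -0.1, 0.4, 0.3, 0.1, -0.2]
  k 6 [0.6, 0.6, 0.5, 0.5, 0.4, 0.5, 0.8, 0.5, 0.3, 0.9, 0.7]
dock scene diff>40 px 0 shift [-0.08  0.05]
roller top diff>40 px 17 shift [-0.22 -0.18]
plinth top diff>40 px 2 shift [ 0.05 -0.08]
mug diff>40 px 0 shift [0. 0.]
globe diff>40 px 0 shift [-0.18 -0.13]
house diff>40 px 0 shift [-0.2  -0.04]
```

```bash
python3 -c "
from station import bot
print(bot.job_done())"
```

```text
the job is handed in; nothing more can be done
None
```

I rolled all six slats and handed the job in at about 44 s. The slats now lie level and hold firm, the roller is back seated in its dock, and the ornaments and mug did not move. Most of the push was 15–19 N, but it went as low as about 11 N and reached 21 N once in a test press on slat 5. Only slat 2 was seen to sink under the roller: slats 0, 1 and 5 already looked level in the first picture, and slats 3 and 4 looked level before the roller reached them, which I can't explain.

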